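# Unstack the washed barista tools and lay out the espresso station

## Task

The washed tools were piled up on the long tin: take the pile apart and lay out the espresso station. Stand the shot cup in the middle of the saucer, the coffee canister in the middle of the scale's platform, the tamper on its foot in the round rubber rest, and set the emptied long tin centred and lengthwise on the cork mat. Do not tip anything over, and leave the milk jug and the cocoa shaker where they are.

Things in the scene. Friction and masses are not known exactly. Their poses are not given: they have to be found in the camera images.
- cup: small open straight-sided steel shot cup, 42 mm across at the foot and 44 mm at the rim, 55 mm tall, wall 3 mm, about 0.09 kg. At the start it stands upright on top of the coffee canister. Origin: centre of its underside, z up. Round, so its yaw means nothing.
- canister: round closed steel coffee canister with a flat top, 58 mm across, 50 mm tall, about 0.2 kg, two thin dark bands round it. At the start it stands on one half of the long tin (centre 35 mm from the tin's middle, along the tin), with the shot cup on it. Origin: centre of its underside, z up; round.
- tamper: espresso tamper standing on its foot: steel foot disc 52 mm across and 22 mm high, thin neck 18 mm across from 22 to 40 mm, upright dark wooden grip 34 mm across from 40 to 78 mm above its underside; about 0.3 kg. At the start it stands on the other half of the long tin, beside the canister, 12 to 18 mm from it. Origin: centre of its underside, z up; round.
- tin: long flat closed metal tin with a dark seam line, 140 mm long (its y axis), 62 mm wide (x axis), 40 mm tall, about 0.3 kg; it is the bottom of the pile and lies on the counter. Origin: centre of its underside, z up. Either end may face either way.
- saucer: round white saucer, fixed to the counter: 116 mm across the rim, rim 14 mm high, with a flat floor 4 mm above the counter and about 62 mm across, from which the wall slopes outward to the rim. Origin: its centre at counter height, z up.
- scale: flat black coffee scale, fixed to the counter: body 100 mm (x) by 140 mm (y, from -55 to +85 mm), 14 mm high, carrying a dark steel weighing platform 90 by 96 mm whose top is 20 mm above the counter; a glass display strip lies at its +y end. Origin: under the centre of the weighing platform, at counter height, z up.
- rest: round black rubber tamper rest, fixed to the counter: a shallow dish 92 mm across outside and 82 mm inside, rim 12 mm high, floor 4 mm above the counter. Origin: its centre at counter height, z up.
- mat: rectangular cork mat, fixed to the counter: 160 mm long (its y axis), 85 mm wide (x axis), 5 mm thick. Origin: centre of its underside, z up.
- jug: small open steel milk jug with a loop handle, a bystander to be left alone: 72 mm across, 82 mm tall, handle on its +y side; stands on the counter among the other things. Origin: centre of its underside, z up.
- shaker: amber glass cocoa shaker with a steel dome, a bystander to be left alone: 39 mm across, 60 mm tall; stands on the counter among the other things. (A black timer puck, 38 mm across and 14 mm high, lies on the counter at the corresponding spot on the other side.) Origin: centre of its underside, z up.
Mind the look-alikes: they are no part of the job. What is meant by the mat is not orange, and is the smaller of those in its own colour. There is more than one size of the saucer; the one meant has the size given above.

How it is judged:
By the outcome, as a careful person would: the job done as asked, in the order asked, and still so for the second after the job is handed in, with the robot touching nothing.
It also fails if it takes over 128 s, if anything falls off the work surface, if the arm or the gripper's body presses on something with over 40 N, if the wrist force passes 120 N, or if a joint passes its speed limit or range.

## Robot

A 6-joint arm with a two-finger parallel gripper is mounted at the origin on the work surface. World frame = base frame: x ahead of the robot, y to its left, z up, the work surface at z = 0. Lengths are in mm, angles in degrees, forces in N, time in s.
With the tool pointing down it reaches from about 350 to 775 mm from the base axis. Payload 7.3 kg.
Tool frame: the origin (TCP) lies at the very end of the fingers, on their centre line; the grasp point (between the pads) lies 19 mm behind it; z points along the fingers, y is the direction in which the jaws open and shut (so a half turn about z gives the same grasp; the last joint's range is limited). The gripper opens to 92 mm and grips with 3 to 60 N. Pads are 19 mm wide; open, the fingers measure 130 mm over their backs; the gripper's body (75 mm by 190 mm) begins 47 mm behind the grasp point.
Start: joints at [60.619, 19.595, 87.324, -0, 73.075, -8.365], TCP at [188.268, 490.102, 226.741] pointing down, gripper open.
Joint ranges: [-145.02, 145.02], [-44.19, 115.74], [2.07, 154.8], [-57.11, 237.11], [16.16, 152.29], [-177.93, 177.93]. Speed limits (degrees/s): [147.25, 147.25, 180, 180, 180, 180].

## Interface

Orientations are given as [roll, pitch, yaw] about the fixed x, y, z axes, in that order (R = Rz(yaw) Ry(pitch) Rx(roll)).
In Python, from bench import sensors, camera, order gives the robot as it stands.
- The arm moves only by the tool arm_command, never from a script. Its argument "rows" is text: rows parted by semicolons, each of 4 numbers parted by spaces: the shift along the tool's x, y, z in mm, then the turn about the tool's z in rad. A call has 1 to 8 rows; each row shifts and turns the pose as measured when the row begins, along the tool's axes as they then stand; what a row does not reach is not made up. A row lasts 1/12 s, in which the tool goes at most 41.7 mm and 7.16 degrees, less where a joint would pass 70% of its speed; a pose out of reach is approached as far as the arm can. A call is refused whole if a number of a shift passes 41.7 or a number of a turn 0.125, either way. A call with a gripper value outside its range is refused whole. "hand" is the finger opening in mm, from 0 to 91.8, set as the call begins (left out, the last holds). The fingers move at their own pace and stop on an object; "grip_force" is the grip in N (left out, the last holds). Time passes only in rows, so rows that do not move let the fingers close. It gives the time, the measured TCP pose, the force and the opening at its end, in the units of the state.
- sensors.get_obs(): the state, without advancing time (a new reading comes with each control period).
- camera(name): name is "scene" or "top"; returns a dict with "img" (480x640x3 uint8, red, green, blue), "depth" (480x640 float32, mm along the optical axis (not along the pixel's ray), 0 where there is no reading), "fx", "fy", "cx", "cy" (pixels), "position" and "rotation" of the camera in the world. Camera axes: x right, y down, z forward; pixel columns grow to the right and rows downward; lengths in mm; the calibration is good to about 2 mm. A picture is of the moment at which its call begins.
- order.close_job(): hands the job in, once; it reports no verdict.
The state is a dict: "time": time; "joint_pos": joint angles; "dq": joint speeds; "tau": joint torques, N m; "tool_pos": TCP position; "ee_rot": TCP orientation; "wrist_force": force on the tool from outside, world axes, zero at the start; "wrist_torque": the same for the moment, N m; "opening": opening from 0.0 (shut) to 1.0 (fully open).
Only numpy, scipy, OpenCV 4.12 (cv2) and the standard library are available. Lean on these libraries where they do the work, as an engineer would, in place of code of your own. Each camera call takes 0.05 s, during which the arm holds its last target.

## Working session

There is one attempt and no reset: what is moved stays moved. The work goes in short steps, Python scripts to look and compute and a tool call to move; the robot and the scene stay as the last step left them, time stands still between calls to the robot, and variables do not carry over. Pictures are saved under pics/ and viewed, and the job is handed in when it is done.

Besides the shell and the picture viewer there is one more tool, called after ">>>" in YAML: its name, and indented under it one key for each argument. arm_command: Moves the arm, as the interface text tells. Its arguments: {"type":"object","properties":{"rows":{"type":"string"},"hand":{"type":"number"},"grip_force":{"type":"number"}},"required":["rows"]}

```bash
ls; mkdir -p pics
python3 - <<'E'
from bench import sensors, camera
import cv2,numpy as np
print(sensors.get_obs())
for n in("scene","top"):
    c=camera(n); cv2.imwrite(f"pics/{n}0.png",c["img"][:,:,::-1]); np.savez(f"{n}0.npz",**c)
    print(n,c["fx"],c["fy"],c["cx"],c["cy"],c["position"],c["rotation"])
E
```

```text
pics
{'time': 0.0, 'joint_pos': array([ 6.06220640e+01,  1.96372940e+01,  8.73778904e+01,  1.17030222e-06,
        7.30731914e+01, -8.36618100e+00]), 'dq': array([ 0.02190688,  0.03431056, -0.05892688, -0.02197064, -0.03964845,
       -0.06774004]), 'tau': array([-2.69729033e-03, -4.31249321e+01, -2.44215631e+01,  7.14535592e-02,
        5.60801430e-02, -9.43563828e-05]), 'tool_pos': array([188.03076525, 489.73930276, 226.03316614]), 'ee_rot': array([-1.79912565e+02, -1.28596965e-02,  1.58988235e+02]), 'wrist_force': array([ 0.26951595, -0.08909977, -0.23282152]), 'wrist_torque': array([ 0.01678978, -0.04899059, -0.00122187]), 'opening': 0.9978128706862289}
scene 485.541180427539 485.541180427539 320.6274692190352 226.52780057764784 [997.89782743 140.26696759 993.46380739] [-148.17258338    0.15716123   94.25772726]
top 501.9595779977278 501.9595779977278 313.85627076175126 252.6829690811256 [ 141.09784428   92.60930894 1378.03111262] [-167.17796686   -0.33745947  -86.98639917]
```

View pics/scene0.png

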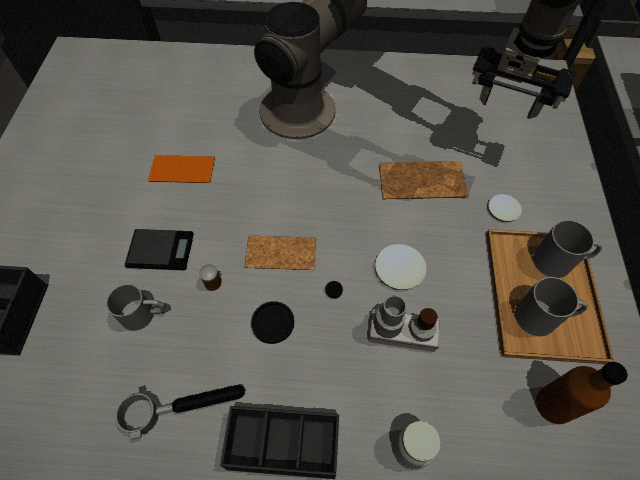

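View pics/top0.png

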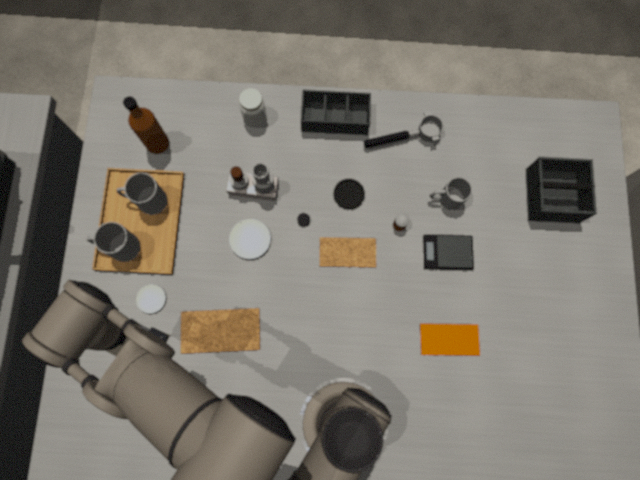

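The scene view shows the pile at about (403,322), saucers at (400,267) and (505,208), mats at (281,252), (423,180) and an orange one at (182,168). The scale is at (160,249), the rest at (272,322), the jug at (132,307) and the shaker at (210,277). Next I measure them.

```bash
cat > h.py <<'E'
import numpy as np,cv2
from scipy.spatial.transform import Rotation as R
def load(n): 
    d=np.load(n,allow_pickle=True); return {k:d[k] for k in d}
def rot(c): return R.from_euler('xyz',c["rotation"],degrees=True).as_matrix()
def cloud(c):
    v,u=np.mgrid[0:480,0:640]; z=c["depth"]
    P=np.stack([(u-c["cx"])/c["fx"]*z,(v-c["cy"])/c["fy"]*z,z],-1)
    W=P@rot(c).T+c["position"]; W[z==0]=np.nan; return W
def proj(c,p):
    q=(np.atleast_2d(p)-c["position"])@rot(c)
    return np.stack([q[:,0]/q[:,2]*c["fx"]+c["cx"],q[:,1]/q[:,2]*c["fy"]+c["cy"]],-1)
def ray(c,uv,z):  # intersect pixel ray with plane z
    uv=np.atleast_2d(uv).astype(float)
    d=np.stack([(uv[:,0]-c["cx"])/c["fx"],(uv[:,1]-c["cy"])/c["fy"],np.ones(len(uv))],-1)@rot(c).T
    t=(z-c["position"][2])/d[:,2]; return c["position"]+d*t[:,None]
E
python3 - <<'E'
from h import *
s=load("scene0.npz");t=load("top0.npz")
for n,c,pts in (("scene",s,dict(table=(330,380),sauc=(400,267),sauc2=(505,208),mat=(281,252),scale=(155,249),rest=(272,322),cork2=(423,180),shaker=(208,270))),("top",t,dict(table=(300,290),sauc=(250,240),sauc2=(151,299),mat=(348,252),scale=(455,252),rest=(349,194),shaker=(401,221)))):
    W=cloud(c)
    for k,(u,v) in pts.items(): print(n,k,W[v,u].round(1), ray(c,(u,v),0)[0].round(1))
for n,c,b in(("s",s,(350,280,110,85)),("s2",s,(90,220,240,150)),("t",t,(210,150,90,120)),("t2",t,(310,160,180,120))):
    x,y,w,h=b; im=c["img"][y:y+h,x:x+w,::-1]; k=min(800//w,600//h); cv2.imwrite(f"pics/crop_{n}.png",cv2.resize(im,None,fx=k,fy=k,interpolation=cv2.INTER_CUBIC)); print(n,k)
E
```

```text
scene table [743.8 137.6  -2.6] [744.4 137.6   0. ]
scene sauc [478.9 281.    0.5] [478.7 281.    0. ]
scene sauc2 [ 2.964e+02  5.409e+02 -4.000e-01] [296.6 540.8  -0. ]
scene mat [462.    5.4   4.3] [459.6   4.8   0. ]
scene scale [ 483.  -282.6   18.7] [ 473.1 -290.8    0. ]
scene rest [632.3   5.9   2.8] [631.3   5.6  -0. ]
scene cork2 [226.8 342.    3. ] [224.4 342.6  -0. ]
scene shaker [ 548.1 -137.6   61.8] [ 518.3 -156.     0. ]
top table [346.7 133.7   0.9] [346.9 133.7   0. ]
top sauc [479.5 282.1   9.3] [481.7 283.4   0. ]
top sauc2 [299.7 540.8   2.7] [300.  541.7   0. ]
top mat [460.9   5.3   4.4] [461.9   5.    0. ]
top scale [ 473.5 -291.1   19.1] [ 478.2 -296.5    0. ]
top rest [632.    9.    6.1] [634.1   8.6   0. ]
top shaker [ 542.6 -132.7   60.3] [ 561. -143.    0.]
s 7
s2 3
t 5
t2 4
```

Run:
```python
from h import *
for n in("scene","top"):
    c=load(n+"0.npz");W=cloud(c)
    # rectify heights summary: connected comps above table
    z=W[...,2]
    m=((z>4)&(z<130)).astype(np.uint8)
    k,l,st,ce=cv2.connectedComponentsWithStats(m)
    print(n,"table z med",np.nanmedian(z[(abs(z)<15)]))
    for i in range(1,k):
        if st[i,4]<60: continue
        p=W[l==i]; print(ce[i].round(),st[i,4],np.nanmean(p,0).round(1),np.nanmin(p,0).round(),np.nanmax(p,0).round())
```

```text
scene table z med -0.8146027332425092
[598.   3.] 97 [-538.1  942.3   17.9] [-569.  926.    4.] [-529.  962.   34.]
[297. 111.] 3102 [49.2  3.4 44.8] [ -81. -109.    4.] [111. 102. 130.]
[180. 169.] 773 [ 237.2 -283.4    5.5] [ 191. -361.    4.] [ 280. -202.   10.]
[422. 179.] 2066 [227.  338.7   6. ] [159. 229.   4.] [289. 449.  12.]
[508. 205.] 215 [291.2 545.7   6.8] [260. 501.   4.] [339. 577.  12.]
[549. 292.] 10869 [532.  592.6  37.1] [368. 485.   4.] [671. 708. 118.]
[159. 249.] 2349 [ 481.1 -274.3   16.5] [ 420. -349.    4.] [ 528. -206.   25.]
[279. 253.] 992 [464.2   1.6   5.5] [418. -76.   4.] [507.  83.  11.]
[401. 265.] 1036 [478.8 281.2   9.1] [424. 223.   4.] [540. 336.  18.]
[210. 277.] 411 [ 555.3 -136.    44. ] [ 517. -174.    4.] [ 569. -121.   62.]
[ 17. 305.] 2950 [ 651.4 -521.5   49.3] [ 580. -611.    4.] [ 742. -504.   94.]
[334. 289.] 224 [549.8 132.9  12.3] [531. 116.   4.] [568. 152.  17.]
[132. 306.] 1591 [ 636.3 -284.1   47.6] [ 600. -325.    4.] [ 673. -217.   85.]
[394. 307.] 232 [622.1 253.3 106.4] [615. 234.  91.] [635. 268. 130.]
[272. 321.] 518 [631.
[... 1205 characters left out ...]
   8.2] [588. -38.   4.] [681.  59.  20.]
[400. 221.] 230 [ 546.  -132.5   46.2] [ 530. -165.    4.] [ 590. -114.   66.]
[303. 219.] 150 [547.4 136.5  12.5] [527. 119.   4.] [567. 154.  24.]
[249. 238.] 987 [484.7 284.9   9.4] [426. 221.   4.] [541. 348.  20.]
[347. 252.] 1023 [461.2   9.1   6.7] [417. -74.   4.] [508.  91.  16.]
[448. 252.] 1768 [ 474.1 -271.1   17.3] [ 424. -346.    4.] [ 532. -202.   29.]
[149. 298.] 409 [300.8 543.8   7.8] [256. 502.   4.] [340. 584.  16.]
[219. 330.] 2757 [225.  344.8   7.5] [157. 232.   4.] [292. 456.  18.]
[449. 339.] 1104 [ 233.9 -276.6    6.4] [ 188. -357.    4.] [ 282. -192.   13.]
[322. 407.] 1299 [42.4 57.9 19.6] [-59. -75.   4.] [108. 110. 116.]
```

View pics/crop_s.png

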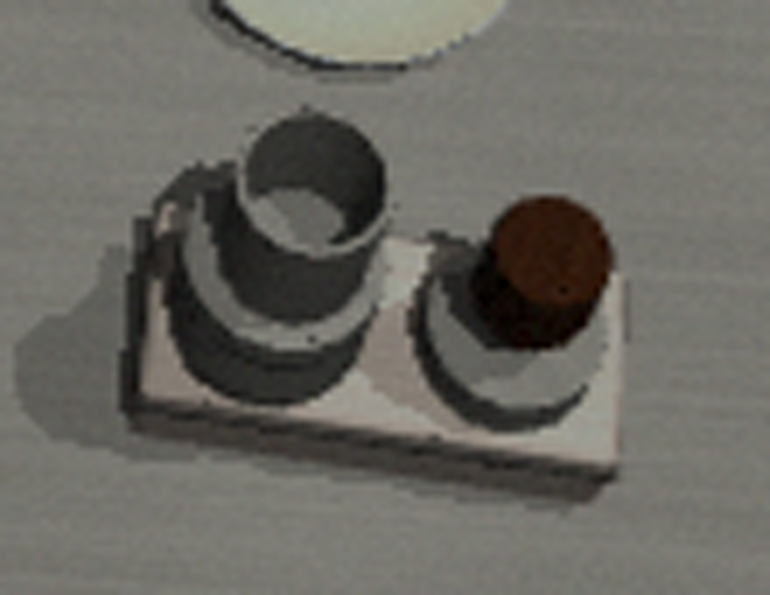

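View pics/crop_t.png

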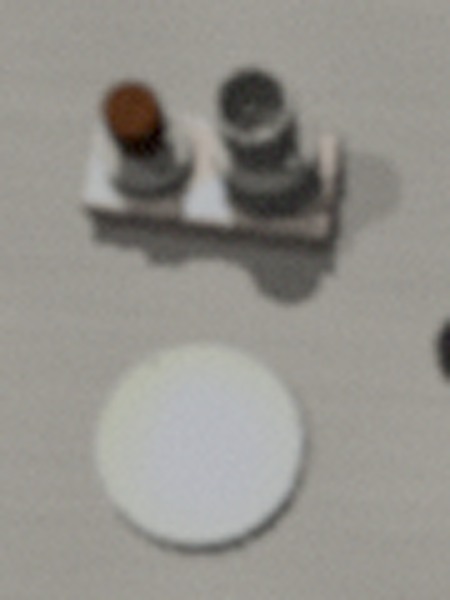

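Saucer (400,267) is about 116 mm across and matches; the one at (505,208) is only about 80 mm. Mat (281,252) is cork, about 85×160, and is the smaller of the two cork ones; (423,180) is the larger cork one and (182,168) is orange. I'll confirm with an enlarged crop and fit silhouettes from both views.

Run:
```python
from h import *
s=load("scene0.npz");t=load("top0.npz")
a=cv2.resize(s["img"][140:345,110:540,::-1],(800,381),interpolation=cv2.INTER_CUBIC); cv2.imwrite("pics/ident.png",a)
for n,c,pts in (("scene",s,[(400,267),(281,252),(160,249),(180,249),(272,322),(425,316),(420,330),(395,305),(404,327),(330,380),(411,305)]),("top",t,[(250,240),(348,252),(455,252),(430,252),(349,194),(237,174),(238,186),(260,170),(250,190),(300,290)])):
    hsv=cv2.cvtColor(c["img"],cv2.COLOR_RGB2HSV)
    for p in pts: print(n,p,hsv[p[1],p[0]])
```

```text
scene (400, 267) [ 98   6 163]
scene (281, 252) [ 15 152 158]
scene (160, 249) [60  6 44]
scene (180, 249) [80 26 89]
scene (272, 322) [ 69 112  16]
scene (425, 316) [ 11 177  52]
scene (420, 330) [26 19 92]
scene (395, 305) [30  5 48]
scene (404, 327) [ 14  32 136]
scene (330, 380) [ 35  13 119]
scene (411, 305) [ 23  16 124]
top (250, 240) [105  11 189]
top (348, 252) [ 17 143 166]
top (455, 252) [34 28 73]
top (430, 252) [ 80  11 134]
top (349, 194) [78 44 29]
top (237, 174) [ 13 187  86]
top (238, 186) [30 15 86]
top (260, 170) [15 16 62]
top (250, 190) [102   7 187]
top (300, 290) [ 23  13 156]
```

View pics/ident.png

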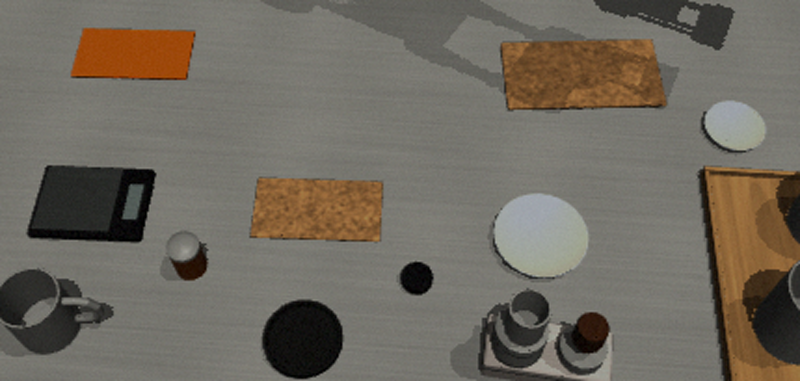

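View pics/crop_t2.png

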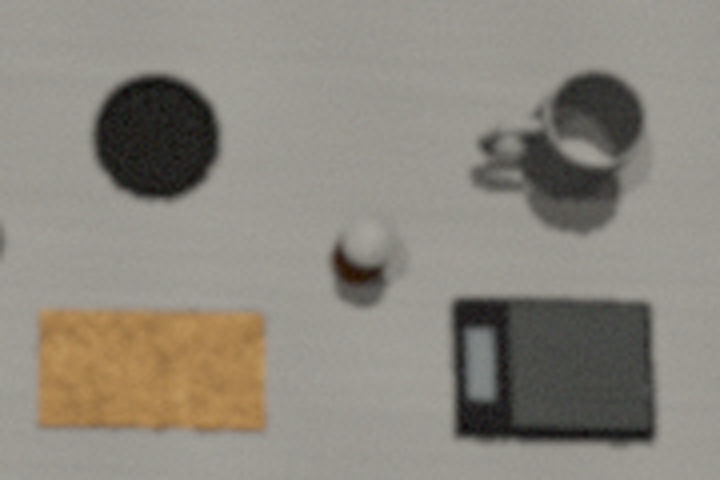

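The crop confirms the small cork mat at (316,209), the large white saucer at (541,235), and the scale's display on its +y world side. Next, silhouette fits.

```bash
cat > fit.py <<'E'
from h import *
from scipy.optimize import least_squares
a=np.linspace(0,2*np.pi,72,endpoint=False)
def circ(r,z): return np.stack([r*np.cos(a),r*np.sin(a),0*a+z],-1)
def rect(x0,x1,y0,y1,z): return np.array([[x0,y0,z],[x1,y0,z],[x1,y1,z],[x0,y1,z]],float)
MOD=dict(saucer=np.r_[circ(58,14),circ(40,0)],rest=np.r_[circ(46,12),circ(46,0)],mat=np.r_[rect(-42.5,42.5,-80,80,0),rect(-42.5,42.5,-80,80,5)],
 scale=np.r_[rect(-50,50,-55,85,0),rect(-50,50,-55,85,14),rect(-45,45,-48,48,20)],tin=np.r_[rect(-31,31,-70,70,0),rect(-31,31,-70,70,40)],
 grip=np.r_[circ(17,40),circ(17,78)])
def hull(c,M,x,y,yaw,z=0):
    Rz=R.from_euler('z',yaw).as_matrix(); p=proj(c,M@Rz.T+[x,y,z]).astype(np.float32)
    return cv2.convexHull(p)[:,0]
def mom(poly):
    m=cv2.moments(poly.reshape(-1,1,2).astype(np.float32)) if poly.ndim==2 else cv2.moments(poly.astype(np.uint8),True)
    A=m["m00"]; return np.array([m["m10"]/A,m["m01"]/A,m["mu20"]/A,m["mu11"]/A,m["mu02"]/A,A])
def fit(c,M,mask,x0,yaw=True,z=0):
    o=mom(mask)
    def f(p):
        q=mom(hull(c,M,p[0],p[1],p[2] if yaw else 0,z)); d=q-o
        e=[d[0],d[1]]
        if yaw: e.append((np.arctan2(2*q[3],q[2]-q[4])-np.arctan2(2*o[3],o[2]-o[4]))*5)
        return e
    r=least_squares(f,x0,diff_step=1e-4,x_scale=[1,1,.01]); q=mom(hull(c,M,r.x[0],r.x[1],r.x[2] if yaw else 0,z))
    return r.x,q[5],o[5]
def pick(m,uv):
    k,l=cv2.connectedComponents(m.astype(np.uint8)); 
    mm=(l==l[uv[1],uv[0]]); 
    cs,_=cv2.findContours(mm.astype(np.uint8),cv2.RETR_EXTERNAL,cv2.CHAIN_APPROX_NONE)
    o=np.zeros(mm.shape,np.uint8); cv2.drawContours(o,cs,-1,1,-1); return o>0
E
python3 - <<'E'
from fit import *
S=dict(scene=load("scene0.npz"),top=load("top0.npz"))
px=dict(scene=dict(saucer=(400,267),mat=(281,252),scale=(150,249),rest=(272,322),grip=(425,316)),top=dict(saucer=(250,240),mat=(348,252),scale=(455,252),rest=(349,194),grip=(237,174)))
x0=dict(saucer=(480,282,0.),mat=(461,5,0.),scale=(478,-290,0.),rest=(632,8,0.),grip=(640,310,0.))
for n,c in S.items():
    h=cv2.cvtColor(c["img"],cv2.COLOR_RGB2HSV).astype(int); W=cloud(c); bg=cv2.medianBlur(c["img"].max(2),5)
    tbl=119 if n=="scene" else 156
    for k,uv in px[n].items():
        if k=="saucer": m=h[...,2]>tbl+14
        elif k in("rest","scale"): m=h[...,2]<tbl*.70
        elif k=="mat": m=h[...,1]>75
        else: m=(h[...,1]>90)
        if k=="scale": m[:, :]&=True
        m=pick(m,uv); x,q,o=fit(c,MOD[k],m,x0[k],k in("mat","scale"),40 if k=="grip" else 0)
        print(n,k,x.round(3)[:2],np.degrees(x[2]).round(2),"areas model/obs",round(q),round(o))
E
```

```text
scene saucer [ -421.573 -1044.455] 0.0 areas model/obs 587 21
scene mat [ -436.302 -1057.133] -185.1 areas model/obs 799 19
scene scale [ -419.776 -1041.308] -584.64 areas model/obs 898 23
scene rest [ -430.955 -1052.645] 0.0 areas model/obs 461 22
scene grip [-295.77  -939.884] 0.0 areas model/obs 215 10
top saucer [1208.403 1123.976] 0.0 areas model/obs 932 20
top mat [1217.711 1133.002] -45.29 areas model/obs 1223 2
top scale [1228.449 1133.506] -252.97 areas model/obs 1427 20
top rest [1214.279 1129.889] 0.0 areas model/obs 684 16
top grip [1140.878 1059.49 ] 0.0 areas model/obs 232 6
```

```bash
sed -i 's/if poly.ndim==2 else/if poly.dtype!=bool else/' fit.py
cat > run1.py <<'E'
from fit import *
S=dict(scene=load("scene0.npz"),top=load("top0.npz"))
px=dict(scene=dict(saucer=(400,267),mat=(281,252),scale=(150,249),rest=(272,322),grip=(425,316)),top=dict(saucer=(250,240),mat=(348,252),scale=(455,252),rest=(349,194),grip=(237,174)))
x0=dict(saucer=(480,282,0.),mat=(461,5,0.),scale=(478,-290,0.),rest=(632,8,0.),grip=(640,310,0.))
for n,c in S.items():
    h=cv2.cvtColor(c["img"],cv2.COLOR_RGB2HSV).astype(int)
    tbl=119 if n=="scene" else 156
    for k,uv in px[n].items():
        if k=="saucer": m=h[...,2]>tbl+14
        elif k in("rest","scale"): m=h[...,2]<tbl*.75
        elif k=="mat": m=h[...,1]>75
        else: m=(h[...,1]>90)
        m=pick(m,uv); x,q,o=fit(c,MOD[k],m,x0[k],k in("mat","scale"),40 if k=="grip" else 0)
        print(n,k,x.round(3)[:2],np.degrees(x[2]).round(2),"areas model/obs",round(q),round(o))
E
python3 run1.py
```

```text
scene saucer [481.909 280.277] 0.0 areas model/obs 1845 1792
scene mat [460.961   3.902] 0.0 areas model/obs 2284 2224
scene scale [ 475.63  -292.337] -0.02 areas model/obs 2521 2439
scene rest [632.852   6.924] 0.0 areas model/obs 1480 1486
scene grip [639.424 317.784] 0.0 areas model/obs 376 319
top saucer [484.358 284.372] 0.0 areas model/obs 1302 1228
top mat [461.694   6.988] 0.0 areas model/obs 1701 1634
top scale [ 474.88  -289.065] 0.01 areas model/obs 1835 1826
top rest [632.598   9.906] 0.0 areas model/obs 805 811
top grip [640.864 321.167] 0.0 areas model/obs 188 113
```

```bash
python3 - <<'E'
import re
s=open('fit.py').read()
s=s.replace("p[2] if yaw else 0","np.radians(p[2]) if yaw else 0").replace("r.x[2] if yaw else 0","np.radians(r.x[2]) if yaw else 0").replace("diff_step=1e-4,x_scale=[1,1,.01]","method='lm',diff_step=2e-3")
s=s.replace("r=least_squares","x0=np.array(x0,float); x0[2]+=1.5 if yaw else 0;r=least_squares")
open('fit.py','w').write(s)
s=open('run1.py').read().replace("np.degrees(x[2])","x[2]"); open('run1.py','w').write(s)
E
sed -i "s/r=least_squares(f,x0,method='lm',diff_step=2e-3)/r=least_squares(f,x0,diff_step=2e-3)/" fit.py
python3 run1.py
python3 - <<'E'
from h import *
for n,b in(("scene",(355,285,95,75)),("top",(220,150,70,60))):
    c=load(n+"0.npz");x,y,w,h=b;k=8 if n=="scene" else 10
    im=cv2.resize(c["img"][y:y+h,x:x+w,::-1],None,fx=k,fy=k,interpolation=cv2.INTER_CUBIC)
    im=np.clip(im.astype(float)*1.5,0,255).astype(np.uint8)
    for i in range(0,w,10): cv2.putText(im,str(x+i),(i*k,10),0,.35,(0,0,255)); cv2.line(im,(i*k,0),(i*k,4),(0,0,255))
    for i in range(0,h,10): cv2.putText(im,str(y+i),(0,i*k+4),0,.35,(0,0,255))
    cv2.imwrite(f"pics/pile_{n}.png",im)
E
```

```text
scene saucer [481.909 280.277] 0.0 areas model/obs 1845 1792
scene mat [460.921   3.972] 1.98 areas model/obs 2283 2224
scene scale [ 475.953 -292.321] 1.68 areas model/obs 2521 2439
scene rest [632.852   6.924] 0.0 areas model/obs 1480 1486
scene grip [639.424 317.784] 0.0 areas model/obs 376 319
top saucer [484.358 284.372] 0.0 areas model/obs 1302 1228
top mat [461.686   6.942] 2.53 areas model/obs 1701 1634
top scale [ 475.232 -289.081] 1.39 areas model/obs 1835 1826
top rest [632.598   9.906] 0.0 areas model/obs 805 811
top grip [640.864 321.167] 0.0 areas model/obs 188 113
```

View pics/pile_scene.png

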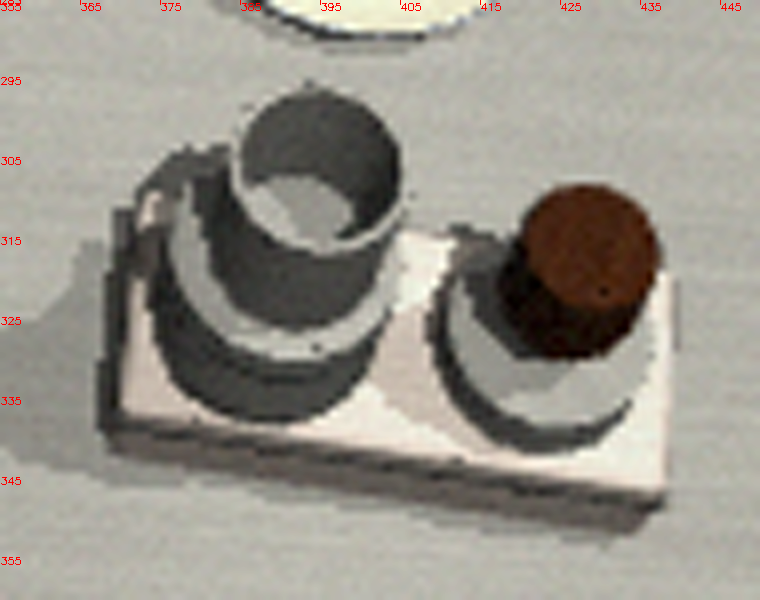

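View pics/pile_top.png

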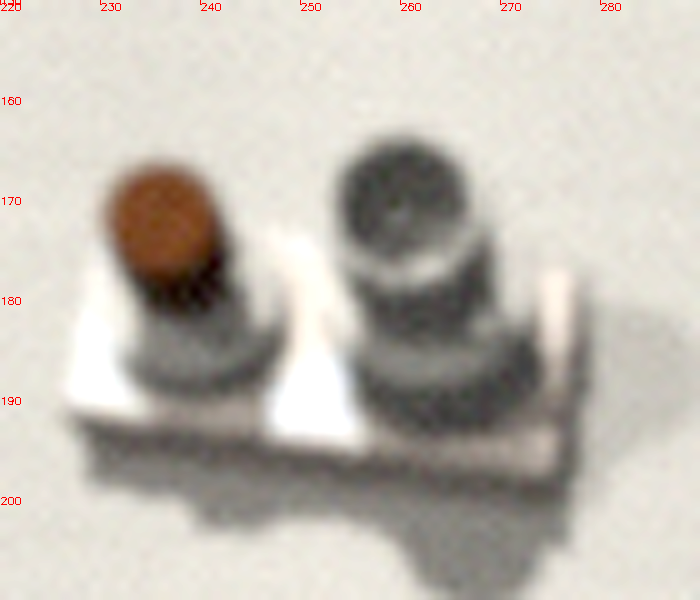

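```bash
cat >> h.py <<'E'
def tri(obs):
    A=np.zeros((3,3));b=np.zeros(3)
    for c,uv in obs:
        d=np.array([(uv[0]-c["cx"])/c["fx"],(uv[1]-c["cy"])/c["fy"],1])@rot(c).T; d/=np.linalg.norm(d)
        M=np.eye(3)-np.outer(d,d); A+=M; b+=M@c["position"]
    return np.linalg.solve(A,b)
E
python3 - <<'E'
from h import *
s=load("scene0.npz");t=load("top0.npz")
cs=lambda X,Y:(355+(X+.5)/8-.5,285+(Y+.5)/8-.5)
ct=lambda X,Y:(220+(X+.5)/10-.5,150+(Y+.5)/10-.5)
for n,a,b,z in(("cup",(318,172),(404,210),145),("grip",(592,246),(162,218),118)):
    print(n,tri([(s,cs(*a)),(t,ct(*b))]).round(1),ray(s,cs(*a),z)[0].round(1),ray(t,ct(*b),z)[0].round(1))
for n,c,f,P in(("scene",s,cs,[(115,425),(662,495),(678,275)]),("top",t,ct,[(75,412),(560,470),(585,275),(85,280)])):
    Q=ray(c,[f(*p) for p in P],40); print(n,Q.round(1)[:,:2].tolist(),np.degrees(np.arctan2(*(Q[1]-Q[0])[[0,1]])),np.linalg.norm(Q[1]-Q[0]))
# saucer heights etc triangulated
fit=dict(saucer=((481.9,280.3),(484.4,284.4),14),rest=((632.9,6.9),(632.6,9.9),12),mat=((460.9,4),(461.7,6.9),5),scale=((475.9,-292.3),(475.2,-289.1),20))
for k,(a,b,z) in fit.items():
    print(k,tri([(s,proj(s,[*a,z])[0]),(t,proj(t,[*b,z])[0])]).round(1))
E
```

```text
cup [635.5 251.2 141.4] [637.1 249.  145. ] [634.1 252.5 145. ]
grip [639.3 319.  117.1] [639.7 317.3 118. ] [639.1 320.3 118. ]
scene [[664.8, 210.9], [672.8, 347.8], [614.2, 354.9]] 3.361738901706964 137.16027241510008
top [[610.7, 353.7], [601.0, 216.5], [659.4, 213.5], [650.1, 354.4]] -175.96829899846418 137.54211008658925
saucer [483.5 281.9  17.3]
rest [632.8   8.4  12. ]
mat [461.6   5.6   6.3]
scale [ 475.7 -290.8   19.7]
```

>>> arm_command:
  rows: "0 0 0 0.12;0 0 0 0.12;0 0 0 0.12;0 0 0 0.12;0 0 0 0.12;0 0 0 0.12;0 0 0 0.12;0 0 0 0.12"
  hand: 70
  grip_force: 15

```text
time: 0.77
tool_pos: [187.0, 487.8, 222.6]
ee_rot: [-179.6, 0.4, 101.9]
wrist_force: [-0.1, 0.5, 0.2]
opening: 0.768
```

>>> arm_command:
  rows: "0 0 -3 0.1;0 0 -3 0.1;-17 33 -1 0;-17 33 -1 0;-17 33 -1 0;-17 33 -1 0;-17 33 -1 0;-17 33 -1 0"

```text
time: 1.43
tool_pos: [383.5, 383.0, 231.2]
ee_rot: [-179.3, 0.7, 90.1]
wrist_force: [0.4, 0.6, -0.8]
opening: 0.762
```

>>> arm_command:
  rows: "-18 35 1 0;-18 35 1 0;-18 35 1 0;-18 35 1 0;-18 35 1 0;-18 35 1 0;-16 30 1 0;0 0 0 0"

```text
time: 2.1
tool_pos: [638.1, 245.2, 217.3]
ee_rot: [-179.1, 0.9, 89.8]
wrist_force: [-0.5, 0.4, 0.0]
opening: 0.763
```

```bash
cat > snap.py <<'E'
import sys
from h import *
from bench import camera,sensors
tag=sys.argv[1]; 
o=sensors.get_obs(); print(o["time"],o["tool_pos"].round(1),o["ee_rot"].round(2),o["opening"].round(3),o["wrist_force"].round(1))
for a in sys.argv[2:]:
    n,x,y,w,h=a.split(","); x,y,w,h=map(int,(x,y,w,h)); c=camera(n); np.savez(f"{n}{tag}.npz",**c)
    k=min(800//w,600//h); im=cv2.resize(c["img"][y:y+h,x:x+w,::-1],None,fx=k,fy=k,interpolation=cv2.INTER_CUBIC)
    im=np.clip(im.astype(float)*1.4,0,255).astype(np.uint8)
    for i in range(0,w,10): cv2.putText(im,str(x+i),(i*k,10),0,.3,(0,0,255)); cv2.line(im,(i*k,0),(i*k,4),(0,0,255))
    for i in range(0,h,10): cv2.putText(im,str(y+i),(0,i*k+4),0,.3,(0,0,255))
    cv2.imwrite(f"pics/{n}{tag}.png",im); print(n,"scale",k,"TCP px",proj(c,o["tool_pos"])[0].round(1))
E
python3 snap.py 1 scene,330,210,130,140 top,180,90,130,120
```

```text
Traceback (most recent call last):
  File "snap.py", line 5, in <module>
    o=sensors.get_obs(); print(o["time"],o["tool_pos"].round(1),o["ee_rot"].round(2),o["opening"].round(3),o["wrist_force"].round(1))
                                                                                     ^^^^^^^^^^^^^^^^^^
AttributeError: 'float' object has no attribute 'round'
```

```bash
sed -i 's/o\["opening"\].round(3)/round(o["opening"]*91.8,1)/' snap.py
python3 snap.py 1 scene,330,210,130,140 top,180,90,130,120
```

```text
2.1 [638.1 245.2 217.3] [-179.05    0.93   89.78] 70.0 [-0.5  0.4  0. ]
scene scale 4 TCP px [397.4 290.3]
top scale 5 TCP px [260.1 158.1]
```

View pics/scene1.png

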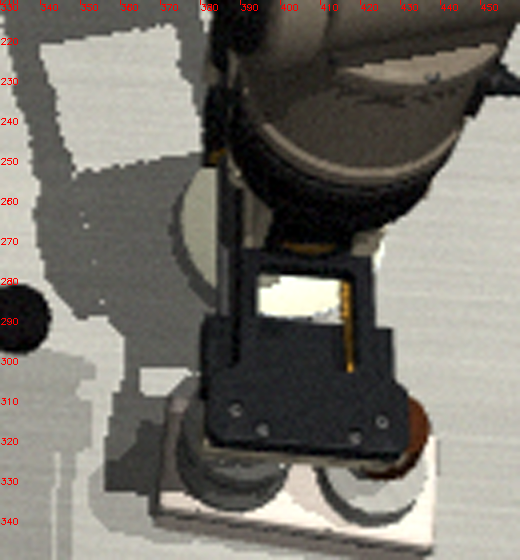

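View pics/top1.png

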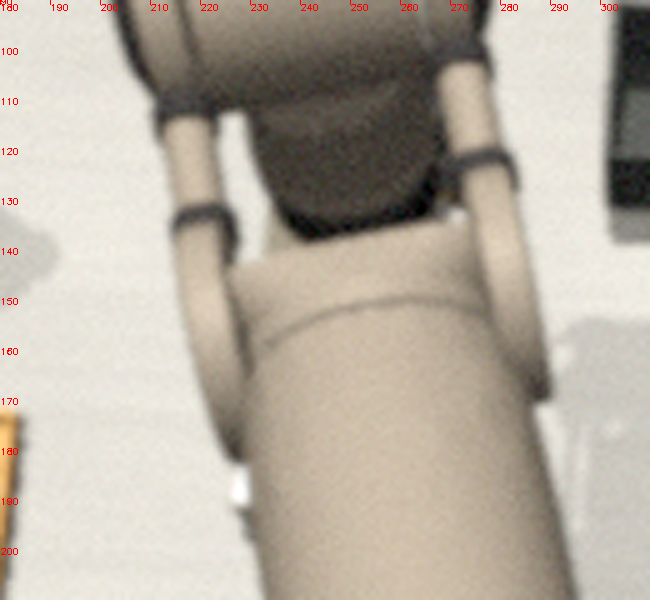

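The scene view shows the gripper body over the pile near (405,300), with fingers hidden behind it. The top view is blocked by the arm. I centre on the cup and descend.

>>> arm_command:
  rows: "5.5 -2.5 0 0;0 0 30 0;0 0 30 0;0 0 25 0;0 0 15 0;0 0 5 0"

```text
time: 2.7
tool_pos: [623.6, 262.1, 114.4]
ee_rot: [-179.2, 0.6, 90.5]
wrist_force: [-0.1, -0.2, -0.7]
opening: 0.763
```

>>> arm_command:
  rows: "-5 5 -0.5 0;-5 5 -0.5 0;0 0 0 0"

```text
time: 2.95
tool_pos: [631.6, 255.1, 116.6]
ee_rot: [-179.1, 0.6, 90.8]
wrist_force: [0.4, 0.0, 0.6]
opening: 0.762
```

>>> arm_command:
  rows: "-4 3.5 3 0;-2 2 3 0;0 0 3 0;0 0 0 0"

```text
time: 3.28
tool_pos: [640.1, 248.6, 111.4]
ee_rot: [-179.6, 0.5, 90.7]
wrist_force: [-0.9, -0.9, -0.0]
opening: 0.764
```

```bash
python3 snap.py 2 scene,330,230,130,130
```

```text
3.2833 [640.1 248.6 111.4] [-179.58    0.47   90.72] 70.2 [-0.9 -0.9 -0. ]
scene scale 4 TCP px [391.9 314.3]
```

View pics/scene2.png

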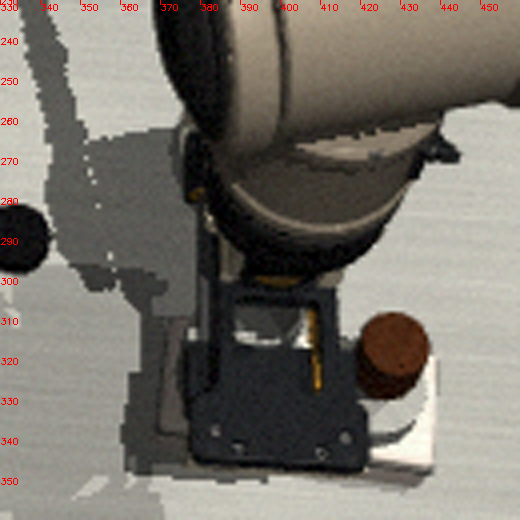

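The tamper grip still stands at (425,325), and the gripper straddles the cup at about (395,310). A small correction, then close.

>>> arm_command:
  rows: "1 -2 1 0;1 -2 1 0;0 0 0 0;0 0 0 0"

```text
time: 3.67
tool_pos: [635.7, 250.8, 109.8]
ee_rot: [-179.6, 0.5, 90.7]
wrist_force: [-0.8, 0.5, -0.7]
opening: 0.762
```

>>> arm_command:
  rows: "0 0 -0.4 0;0 0 -0.4 0;0 0 -0.4 0;0 0 -0.4 0;0 0 -0.4 0;0 0 -0.4 0"
  hand: 30
  grip_force: 12

```text
time: 4.17
tool_pos: [635.4, 251.2, 112.3]
ee_rot: [-179.6, 0.5, 90.7]
wrist_force: [0.6, 0.7, -1.4]
opening: 0.475
```

>>> arm_command:
  rows: "0 0 -8 0;0 0 -15 0;0 0 -20 0;0 0 -15 0;0 0 -8 0;0 0 0 0"

```text
time: 4.67
tool_pos: [635.1, 251.4, 181.4]
ee_rot: [-179.4, 0.5, 90.7]
wrist_force: [-0.2, 0.4, -0.0]
opening: 0.476
```

>>> arm_command:
  rows: "2 -10 0 0;5 -22 0 0;6 -30 0 0;6 -30 0 0;6 -28 0 0;4 -18 0 0;0 -8 0 0;0 0 0 0"

```text
time: 5.33
tool_pos: [480.9, 277.3, 177.6]
ee_rot: [-179.1, 0.6, 90.6]
wrist_force: [0.7, 0.4, -2.1]
opening: 0.471
```

```bash
python3 snap.py 3 scene,320,180,160,170 top,180,130,120,120
```

```text
5.3333 [480.9 277.3 177.6] [-179.14    0.63   90.58] 43.3 [ 0.7  0.4 -2.1]
scene scale 3 TCP px [410.4 226.8]
top scale 5 TCP px [243.9 222.8]
```

View pics/scene3.png

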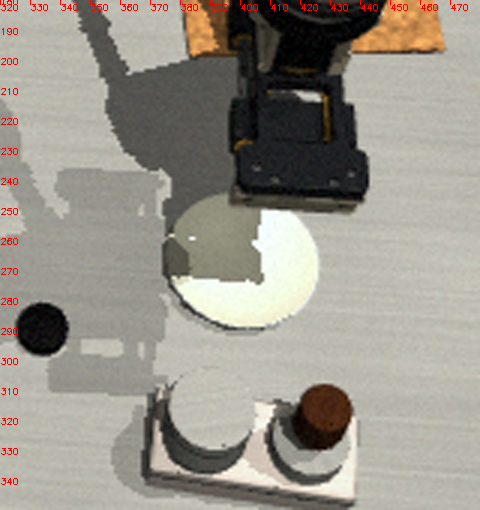

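View pics/top3.png

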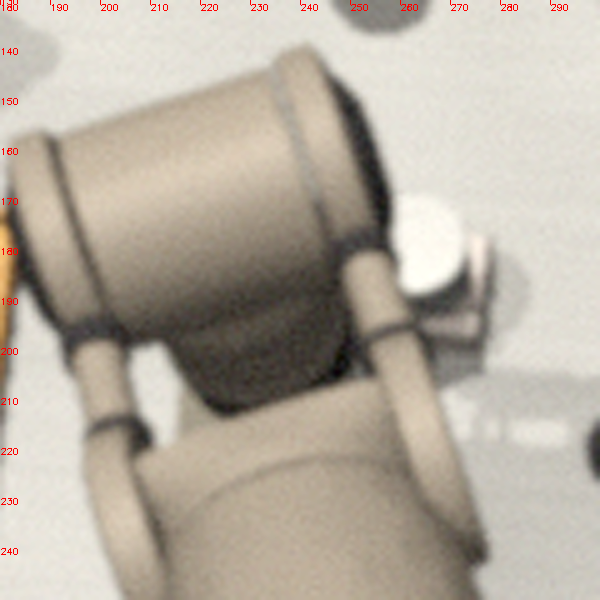

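The canister and tamper stand undisturbed on the tin (scene (388,320) and (427,320)). The cup is over the saucer; lowering.

>>> arm_command:
  rows: "2 1 8 0;2 1 20 0;0 0 25 0;0 0 25 0;0 0 18 0;0 0 8 0;0 0 0 0"

```text
time: 6.02
tool_pos: [491.7, 279.7, 66.0]
ee_rot: [-179.6, 0.5, 90.2]
wrist_force: [-0.0, -0.6, -1.4]
opening: 0.472
```

>>> arm_command:
  rows: "1.5 -4 6 0;1.5 -4 8 0;0 -1 6 0;0 0 3 0;0 0 0 0;0 0 0 0"

```text
time: 6.52
tool_pos: [484.3, 283.3, 42.7]
ee_rot: [-179.8, 0.4, 90.2]
wrist_force: [-0.4, 0.1, -0.9]
opening: 0.476
```

>>> arm_command:
  rows: "0 -0.5 4 0;0 -0.5 4 0;0 0 3 0;0 0 1 0;0 0 0 0"

```text
time: 6.93
tool_pos: [484.3, 283.7, 31.2]
ee_rot: [-180.0, 0.3, 90.2]
wrist_force: [-0.6, 0.1, -1.0]
opening: 0.472
```

>>> arm_command:
  rows: "-0.3 -0.8 2 0;-0.3 -0.8 2 0;0 0 1 0;0 0 0 0"

```text
time: 7.27
tool_pos: [482.7, 283.0, 25.7]
ee_rot: [-180.0, 0.3, 90.2]
wrist_force: [0.0, -0.4, -1.1]
opening: 0.477
```

>>> arm_command:
  rows: "0 0 1 0;0 0 1 0;0 0 0 0"

```text
time: 7.52
tool_pos: [482.5, 283.3, 25.8]
ee_rot: [180.0, 0.3, 90.2]
wrist_force: [-0.4, -0.9, -1.5]
opening: 0.471
```

>>> arm_command:
  rows: "0 0 1.5 0;0 0 1.5 0;0 0 1.5 0"

```text
time: 7.77
tool_pos: [482.8, 283.7, 25.0]
ee_rot: [179.9, 0.3, 90.2]
wrist_force: [-5.5, -3.1, 16.1]
opening: 0.476
```

>>> arm_command:
  rows: "0 0 -0.7 0;0 0 0 0"

```text
time: 7.93
tool_pos: [483.0, 283.8, 26.5]
ee_rot: [179.8, 0.2, 90.2]
wrist_force: [0.1, -0.1, -0.9]
opening: 0.472
```

>>> arm_command:
  rows: "0 0 0 0;0 0 0 0;0 0 0 0;0 0 0 0"
  hand: 64

```text
time: 8.27
tool_pos: [483.3, 283.8, 25.8]
ee_rot: [179.8, 0.2, 90.2]
wrist_force: [0.8, -0.2, -0.4]
opening: 0.681
```

Raise straight up and look.

>>> arm_command:
  rows: "0 0 -5 0;0 0 -10 0;0 0 -20 0;0 0 -30 0;0 0 -30 0;0 0 -30 0;0 0 -15 0;0 0 0 0"

```text
time: 8.93
tool_pos: [482.0, 284.0, 175.1]
ee_rot: [179.9, 0.3, 90.2]
wrist_force: [0.3, 0.3, -0.2]
opening: 0.694
```

```bash
python3 snap.py 4 scene,330,180,130,170 top,180,130,120,120
```

```text
8.9333 [482.  284.  175.1] [179.93   0.28  90.2 ] 63.7 [ 0.3  0.3 -0.2]
scene scale 3 TCP px [413.6 228.1]
top scale 5 TCP px [241.4 222.6]
```

View pics/scene4.png

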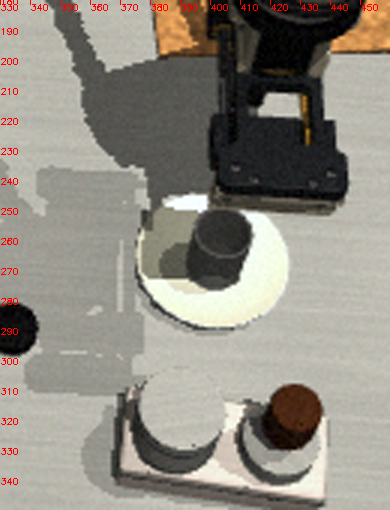

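Run:
```python
from fit import *
c=load("scene4.npz")
print("cup rim",ray(c,(403.7,257.7),59)[0].round(1))
h=cv2.cvtColor(c["img"],cv2.COLOR_RGB2HSV).astype(int)
for n,(x,y,w,hh) in dict(cup=(385,240,40,45),pile=(365,300,80,55)).items():
    k=min(800//w,600//hh); im=np.clip(cv2.resize(c["img"][y:y+hh,x:x+w,::-1],None,fx=k,fy=k,interpolation=cv2.INTER_CUBIC).astype(float)*1.6,0,255).astype(np.uint8)
    if n=="cup":
        for P in (np.array([482.5,283.3,0])+circ(22,59),np.array([482.5,283.3,0])+circ(21,4)):
            q=((proj(c,P)-[x,y]+.5)*k-.5).astype(int); cv2.polylines(im,[q],True,(0,0,255))
    else:
        for o,r,z in (((635.6,250.8,0),29,90),((639.4,318.8,0),26,62),((639.4,318.8,0),17,118)):
            q=((proj(c,np.array(o)+circ(r,z))-[x,y]+.5)*k-.5).astype(int); cv2.polylines(im,[q],True,(0,0,255))
        T=MOD["tin"][4:]@R.from_euler('z',-3.7,degrees=True).as_matrix().T+[637.5,284.5,0]
        q=((proj(c,T)-[x,y]+.5)*k-.5).astype(int); cv2.polylines(im,[q],True,(255,0,0))
    cv2.imwrite(f"pics/chk4_{n}.png",im)
```

```text
cup rim [486.2 281.   59. ]
```

View pics/chk4_cup.png

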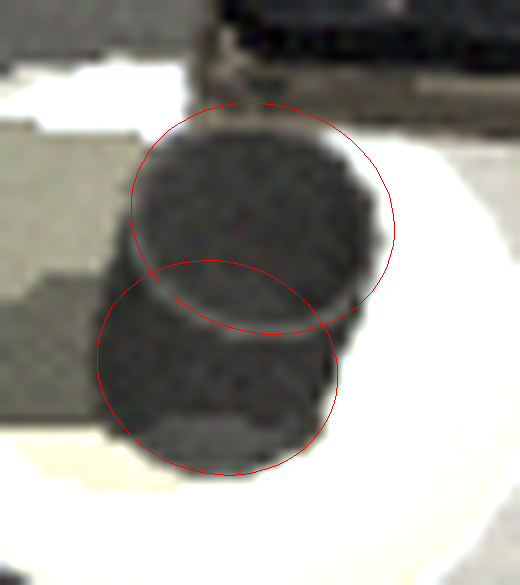

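View pics/chk4_pile.png

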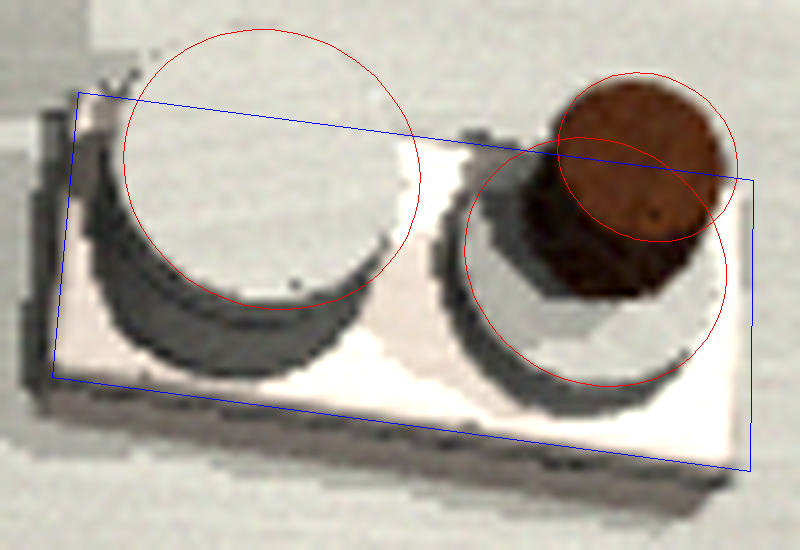

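The cup stands upright on the saucer: its base ellipse fits my placed pose to within about 1 mm. The canister, tamper and tin overlays also fit. Next the canister.

>>> arm_command:
  rows: "-2 10 0 0;-5 22 0 0;-6 30 0 0;-6 30 0 0;-6 28 0 0;-5 18 0 0;-1 8 0 0;0 0 0 0"
  hand: 86

```text
time: 9.7
tool_pos: [630.5, 247.6, 154.5]
ee_rot: [-178.6, 0.8, 90.3]
wrist_force: [-0.7, 1.0, -0.5]
opening: 0.935
```

>>> arm_command:
  rows: "2 3 5 0;1 2 12 0;0 0 15 0;0 0 8 0;0 0 0 0;0 0 0 0"

```text
time: 10.2
tool_pos: [630.5, 249.9, 103.5]
ee_rot: [-177.9, 1.0, 90.4]
wrist_force: [-0.2, 0.3, 0.8]
opening: 0.939
```

>>> arm_command:
  rows: "0.5 3 0 0;0.5 3 0 0;0 0 0 0;0 0 0 0"

```text
time: 10.53
tool_pos: [637.1, 252.1, 105.0]
ee_rot: [-178.0, 1.0, 90.4]
wrist_force: [-0.7, 0.4, -1.0]
opening: 0.938
```

>>> arm_command:
  rows: "-0.5 -0.5 4 0;0 -0.5 6 0;0 0 6 0;0 0 6 0;0 0 6 0;0 0 4 0;0 0 0 0;0 0 0 0"

```text
time: 11.2
tool_pos: [634.8, 250.8, 70.1]
ee_rot: [-178.0, 0.9, 90.4]
wrist_force: [0.3, -0.2, 0.3]
opening: 0.934
```

>>> arm_command:
  rows: "0 0.3 5 0;0 0 5 0;0 0 3 0;0 0 0 0;0 0 0 0"

```text
time: 11.62
tool_pos: [634.9, 250.6, 55.9]
ee_rot: [-178.0, 0.9, 90.4]
wrist_force: [-0.2, 0.6, -0.1]
opening: 0.933
```

>>> arm_command:
  rows: "0 0 0 0;0 0 0 0;0 0 0 0;0 0 0 0;0 0 0 0;0 0 0 0"
  hand: 45
  grip_force: 15

```text
time: 12.12
tool_pos: [635.1, 250.8, 56.6]
ee_rot: [-178.1, 0.9, 90.4]
wrist_force: [0.6, -1.2, -1.9]
opening: 0.63
```

>>> arm_command:
  rows: "0 0 -3 0;0 0 -6 0;0 0 -12 0;0 0 -20 0;0 0 -25 0;0 0 -20 0;0 0 -8 0;0 0 0 0"

```text
time: 12.78
tool_pos: [637.7, 252.2, 157.2]
ee_rot: [-178.0, 1.0, 90.4]
wrist_force: [0.1, -0.5, -1.8]
opening: 0.634
```

```bash
python3 snap.py 5 scene,330,180,130,170
```

```text
12.7833 [637.7 252.2 157.2] [-177.96    0.96   90.42] 58.2 [ 0.1 -0.5 -1.8]
scene scale 3 TCP px [396.9 303.9]
```

View pics/scene5.png

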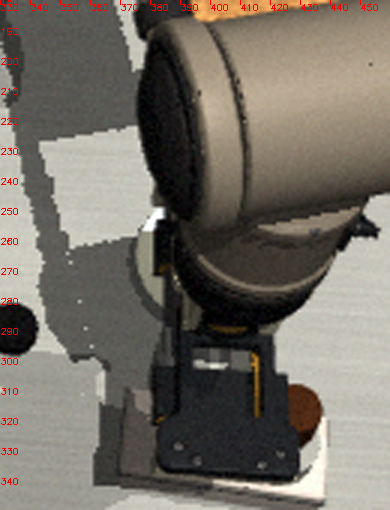

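>>> arm_command:
  rows: "-9 -3 0 0;-19 -6 -1 0;-28 -8 -1 0;-32 -10 -1 0;-32 -10 -1 0;-32 -10 -1 0;-32 -10 -1 0;-32 -10 -1 0"

```text
time: 13.5
tool_pos: [562.4, 30.4, 157.8]
ee_rot: [-176.9, 1.0, 91.0]
wrist_force: [0.6, -1.0, -1.0]
opening: 0.635
```

>>> arm_command:
  rows: "-20 -6 0 0;-19 -6 0 0;-19 -6 0 0;-19 -6 0 0;-19 -6 0 0;-19 -6 0 0;-19 -6 0 0;-19 -6 0 0"

```text
time: 14.17
tool_pos: [501.0, -136.1, 153.6]
ee_rot: [-175.6, 0.8, 90.7]
wrist_force: [0.7, -0.2, -2.2]
opening: 0.635
```

>>> arm_command:
  rows: "0 0 0 0;0 0 0 0;0 0 0 0"

```text
time: 14.42
tool_pos: [496.5, -139.9, 150.6]
ee_rot: [-175.2, 0.7, 90.4]
wrist_force: [-0.4, 0.8, -2.3]
opening: 0.633
```

```bash
python3 -c "
from bench import sensors
o=sensors.get_obs();print(o['joint_pos'].round(2),o['ee_rot'].round(2),o['tool_pos'].round(1))"
```

```text
[-22.68  25.37  91.43  -2.74  67.32 -21.91] [-175.24    0.72   90.41] [ 496.5 -139.9  150.6]
```

>>> arm_command:
  rows: "-15 -6 0 0;-15 -6 0 0;-15 -6 0 0;-15 -6 0 0"

```text
time: 14.75
tool_pos: [472.1, -195.8, 150.9]
ee_rot: [-175.0, 0.5, 90.8]
wrist_force: [-0.7, -0.2, -2.2]
opening: 0.634
```

```bash
python3 -c "
from bench import sensors
o=sensors.get_obs();print(o['joint_pos'].round(2),o['ee_rot'].round(2),o['tool_pos'].round(1))"
```

```text
[-29.29  24.92  92.16  -3.16  67.02 -28.78] [-175.02    0.48   90.85] [ 472.1 -195.8  150.9]
```

>>> arm_command:
  rows: "-15 1 0 0;-15 1 0 0;-15 1 0 0;-15 1 0 0;-15 1 0 0;-10 1 0 0;0 0 0 0;0 0 0 0"

```text
time: 15.42
tool_pos: [481.0, -288.4, 149.0]
ee_rot: [-175.0, 0.4, 90.9]
wrist_force: [0.4, 0.4, -1.8]
opening: 0.633
```

```bash
python3 -c "
from bench import sensors
o=sensors.get_obs();print(o['joint_pos'].round(2),o['ee_rot'].round(2),o['tool_pos'].round(1))"
```

```text
[-36.83  29.69  84.3   -3.63  69.79 -36.35] [-174.96    0.41   90.9 ] [ 481.  -288.4  149. ]
```

>>> arm_command:
  rows: "0 0 -25 0;0 0 -25 0;0 0 -25 0;0 0 0 0"

```text
time: 15.75
tool_pos: [486.9, -285.1, 223.7]
ee_rot: [-174.6, 0.1, 90.9]
wrist_force: [0.1, -0.5, -1.2]
opening: 0.632
```

>>> arm_command:
  rows: "0 0 25 0;0 0 25 0;0 0 25 0;0 0 0 0;0 0 0 0"

```text
time: 16.17
tool_pos: [481.2, -282.5, 147.8]
ee_rot: [-174.9, 0.2, 91.1]
wrist_force: [0.3, -0.2, -2.0]
opening: 0.631
```

>>> arm_command:
  rows: "20 2 0 0;30 2 0 0;30 2 0 0;30 2 0 0;20 0 0 0;0 0 0 0;0 0 0 0"

```text
time: 16.75
tool_pos: [489.3, -147.5, 152.4]
ee_rot: [-175.3, 0.4, 91.1]
wrist_force: [-0.6, -1.3, -1.8]
opening: 0.631
```

```bash
python3 -c "
from bench import sensors
o=sensors.get_obs();print(o['joint_pos'].round(2),o['ee_rot'].round(2),o['tool_pos'].round(1))"
```

```text
[-23.91  24.81  92.06  -2.51  67.3  -23.95] [-175.27    0.35   91.11] [ 489.3 -147.5  152.4]
```

>>> arm_command:
  rows: "0 20 0 0;0 30 0 0;0 30 0 0;0 20 0 0;0 0 0 0;0 0 0 0"

```text
time: 17.25
tool_pos: [594.7, -149.5, 149.1]
ee_rot: [-175.7, 0.6, 91.0]
wrist_force: [-0.8, -0.5, -2.6]
opening: 0.636
```

>>> arm_command:
  rows: "0 -20 0 0;0 -30 0 0;0 -30 0 0;0 -20 0 0;0 0 0 0;0 0 0 0"

```text
time: 17.75
tool_pos: [487.7, -154.4, 157.7]
ee_rot: [-175.6, 0.7, 90.8]
wrist_force: [0.3, -0.4, -2.2]
opening: 0.636
```

>>> arm_command:
  rows: "0 0 0 -0.12;0 0 0 -0.12;0 0 0 -0.12;0 0 0 -0.12;0 0 0 0;0 0 0 0"

```text
time: 18.25
tool_pos: [489.6, -157.3, 160.5]
ee_rot: [-176.1, -1.2, 119.1]
wrist_force: [0.4, -0.3, -1.6]
opening: 0.633
```

>>> arm_command:
  rows: "0 0 0 0.12;0 0 0 0.12;0 0 0 0.12;0 0 0 0.12;0 0 0 0;0 0 0 0"

```text
time: 18.75
tool_pos: [491.3, -158.3, 160.9]
ee_rot: [-176.1, 0.9, 89.9]
wrist_force: [-0.3, 0.1, -2.1]
opening: 0.634
```

>>> arm_command:
  rows: "0 0 0 -0.12;0 0 0 -0.12;0 0 0 -0.12;0 0 0 -0.12;0 0 0 -0.12;0 0 0 -0.12;0 0 0 0;0 0 0 0"

```text
time: 19.42
tool_pos: [492.3, -158.8, 161.0]
ee_rot: [-176.5, -2.0, 133.0]
wrist_force: [0.6, 0.3, -3.1]
opening: 0.638
```

>>> arm_command:
  rows: "0 0 0 0.12;0 0 0 0.12;0 0 0 0.12;0 0 0 0.12;0 0 0 0.12;0 0 0 0.12;0 0 0 0;0 0 0 0"

```text
time: 20.08
tool_pos: [492.7, -159.0, 161.1]
ee_rot: [-176.1, 0.9, 89.7]
wrist_force: [-0.4, -0.8, -2.3]
opening: 0.63
```

```bash
python3 snap.py 6 scene,150,170,160,150 top,370,160,130,120; python3 -c "
from bench import sensors
o=sensors.get_obs();print(o['joint_pos'].round(2))"
```

```text
20.0833 [ 492.7 -159.   161.1] [-176.11    0.94   89.67] 57.9 [-0.4 -0.8 -2.3]
scene scale 4 TCP px [193.2 222.8]
top scale 5 TCP px [418.2 229.2]
[-24.84  24.37  91.17  -2.67  67.63 -23.44]
```

View pics/scene6.png

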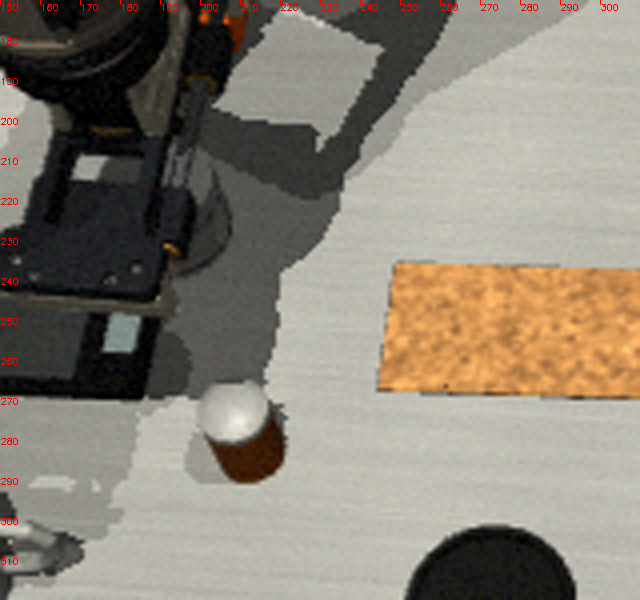

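The canister is held in the shadowed gripper (about (175,260)) and the shaker stands untouched at (210,277). The tool has picked up about 4° of lean, so I go on slowly to the scale.

>>> arm_command:
  rows: "-10 -1 0 0;-15 -2 0 0;-15 -2 0 0;-15 -2 0 0;-15 -2 0 0;-15 -2 0 0;-15 -2 0 0;-15 -2 0 0"

```text
time: 20.85
tool_pos: [476.8, -280.7, 164.2]
ee_rot: [-176.1, 0.9, 90.7]
wrist_force: [0.1, 0.7, -2.4]
opening: 0.636
```

>>> arm_command:
  rows: "-10 -1 0 0;-5 0 0 0;0 0 0 0;0 0 0 0"

```text
time: 21.18
tool_pos: [474.6, -301.1, 164.2]
ee_rot: [-176.1, 1.0, 90.6]
wrist_force: [-0.8, 0.2, -1.6]
opening: 0.636
```

>>> arm_command:
  rows: "2 1 10 0;2 1.7 25 0;2 1.7 28 0;2 1.5 20 0;0 0.6 8 0;0 0 0 0;0 0 0 0"

```text
time: 21.77
tool_pos: [476.2, -289.2, 68.2]
ee_rot: [-176.1, 0.9, 91.0]
wrist_force: [0.1, -0.5, -1.6]
opening: 0.634
```

>>> arm_command:
  rows: "-0.3 0.3 5 0;-0.3 0.4 6 0;0 0.4 5 0;0 0.2 3 0;0 0 0 0;0 0 0 0"

```text
time: 22.27
tool_pos: [478.7, -291.5, 51.1]
ee_rot: [-176.5, 1.2, 91.0]
wrist_force: [0.7, -0.0, -0.8]
opening: 0.632
```

```bash
python3 snap.py 7 scene,90,180,140,120 top,400,180,130,120
```

```text
22.2667 [ 478.7 -291.5   51.1] [-176.48    1.2    91.03] 58.0 [ 0.7 -0.  -0.8]
scene scale 5 TCP px [147.4 240. ]
top scale 5 TCP px [458.4 247.5]
```

View pics/scene7.png

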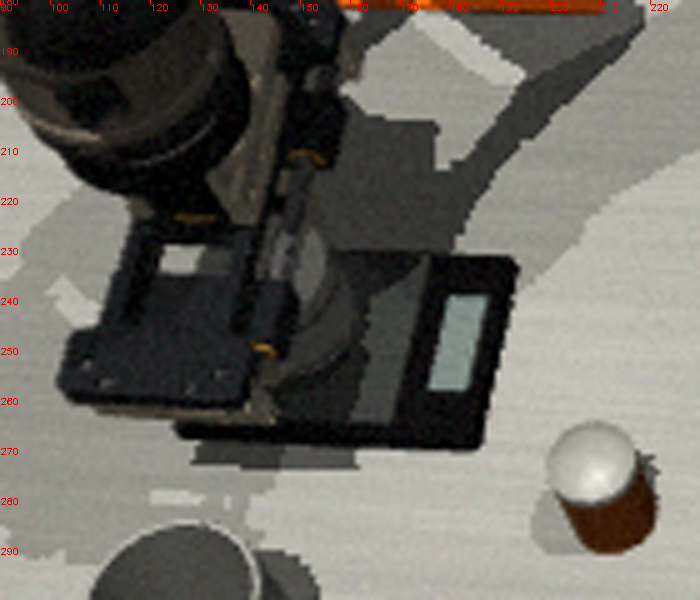

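View pics/top7.png

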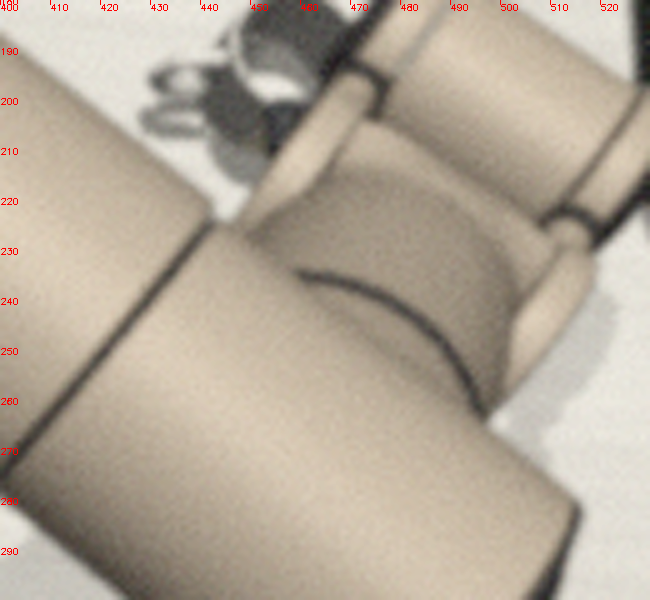

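>>> arm_command:
  rows: "0.4 -1 3 0;0.3 -0.6 3 0;0 0 2 0;0 0 0 0;0 0 0 0"

```text
time: 22.78
tool_pos: [476.5, -291.2, 43.1]
ee_rot: [-176.5, 1.2, 91.0]
wrist_force: [0.4, 0.5, -1.8]
opening: 0.635
```

>>> arm_command:
  rows: "0 0 1.5 0;0 0 1.5 0;0 0 1 0;0 0 0 0"

```text
time: 23.12
tool_pos: [476.3, -291.4, 38.8]
ee_rot: [-176.5, 1.2, 91.0]
wrist_force: [-0.1, 1.0, -1.7]
opening: 0.638
```

>>> arm_command:
  rows: "0 0 1 0;0 0 1 0;0 0 0 0"

```text
time: 23.37
tool_pos: [476.4, -291.7, 37.4]
ee_rot: [-176.6, 1.3, 91.0]
wrist_force: [-0.3, -0.4, -1.3]
opening: 0.635
```

>>> arm_command:
  rows: "0 0 1.2 0;0 0 1.2 0;0 0 0 0"

```text
time: 23.62
tool_pos: [476.5, -291.9, 37.6]
ee_rot: [-176.6, 1.4, 91.0]
wrist_force: [0.1, -0.7, -2.6]
opening: 0.631
```

>>> arm_command:
  rows: "0 0 1.5 0;0 0 1.5 0"

```text
time: 23.78
tool_pos: [476.6, -292.5, 36.9]
ee_rot: [-176.7, 1.5, 91.1]
wrist_force: [-6.0, 4.2, 18.4]
opening: 0.633
```

Contact (18 N). Release slowly, then rise.

>>> arm_command:
  rows: "0 0 0 0;0 0 0 0;0 0 0 0;0 0 0 0"
  hand: 66

```text
time: 24.12
tool_pos: [477.1, -293.0, 37.3]
ee_rot: [-176.8, 1.5, 91.1]
wrist_force: [-0.1, 0.2, -0.3]
opening: 0.716
```

>>> arm_command:
  rows: "0 0 0 0;0 0 0 0"
  hand: 82

```text
time: 24.28
tool_pos: [477.1, -293.0, 36.8]
ee_rot: [-176.8, 1.5, 91.1]
wrist_force: [-0.5, 0.1, 0.7]
opening: 0.82
```

>>> arm_command:
  rows: "0 0 -4 0;0 -0.5 -8 0;0 -0.7 -12 0;0 -1 -18 0;0 -1 -25 0;0 -1 -30 0;0 -1 -25 0;0 0 -8 0"

```text
time: 24.95
tool_pos: [477.7, -288.1, 172.4]
ee_rot: [-176.5, 1.3, 91.1]
wrist_force: [1.9, -0.5, -0.2]
opening: 0.893
```

```bash
python3 snap.py 8 scene,90,170,140,150
```

```text
24.95 [ 477.7 -288.1  172.4] [-176.46    1.25   91.05] 82.0 [ 1.9 -0.5 -0.2]
scene scale 4 TCP px [130.9 209.7]
```

View pics/scene8.png

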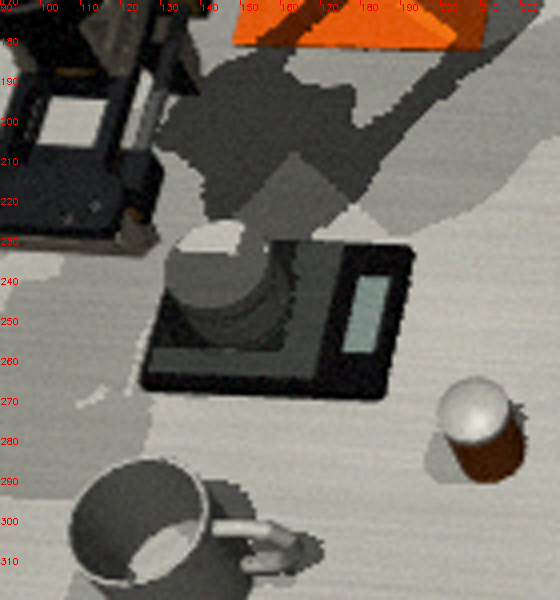

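The canister stands upright on the scale platform (top at about (143,236)). Jug and shaker are untouched. Next the tamper.

>>> arm_command:
  rows: "10 2 0 0;20 5 0 0;30 8 0 0;36 9 -1 0;36 9 -1 0;36 9 -1 0;36 9 -1 0;36 9 -1 0"
  hand: 75

```text
time: 25.67
tool_pos: [530.0, -39.6, 158.0]
ee_rot: [-175.7, 1.1, 90.3]
wrist_force: [0.3, -0.0, 0.6]
opening: 0.819
```

>>> arm_command:
  rows: "36 9 -1 0;36 9 -1 0;36 9 -1 0;36 9 -1 0;30 9 -1 0;20 8 -1 0;10 4 0 0;0 0 0 0"

```text
time: 26.33
tool_pos: [576.5, 188.2, 139.6]
ee_rot: [-174.3, 1.0, 90.9]
wrist_force: [-0.4, -0.8, 0.1]
opening: 0.82
```

>>> arm_command:
  rows: "15 7 -2 0;15 7 -2 0;15 7 -2 0;15 7 -2 0;15 7 -2 0;15 7 -2 0;10 5 0 0;0 0 0 0"

```text
time: 27.0
tool_pos: [619.3, 281.6, 135.5]
ee_rot: [-173.2, 1.5, 90.4]
wrist_force: [0.1, -1.0, -0.1]
opening: 0.815
```

```bash
cat > st.py <<'E'
from bench import sensors
o=sensors.get_obs();j=o['joint_pos'];print(j.round(2),"S",round(j[1]+j[2]+j[4]-180,2),o['ee_rot'].round(2),o['tool_pos'].round(1),o['dq'].round(1),o['tau'].round(1))
E
python3 st.py
```

```text
[17.74 44.56 58.71  0.57 83.65 17.33] S 6.92 [-173.23    1.53   90.4 ] [619.3 281.6 135.5] [-1.7 -0.5  2.7 -0.9 -0.5 -0.9] [  0.3 -63.7 -25.8   0.2   0.6   0.2]
```

>>> arm_command:
  rows: "-8 -18 0 0;-8 -18 0 0;-8 -18 0 0;-8 -18 0 0;0 0 0 0;0 0 0 0"

```text
time: 27.5
tool_pos: [541.1, 237.8, 139.4]
ee_rot: [-172.6, 1.9, 90.0]
wrist_force: [0.5, -1.0, -0.1]
opening: 0.816
```

```bash
python3 st.py
```

```text
[16.17 35.2  76.22  0.25 76.22 16.18] S 7.64 [-172.59    1.9    90.04] [541.1 237.8 139.4] [-1.4 -2.2  4.  -0.4 -0.2 -0.6] [  0.4 -55.2 -22.2   0.1   0.7  -0. ]
```

>>> arm_command:
  rows: "8 18 0 0;8 18 0 0;8 18 0 0;8 18 0 0;0 0 0 0;0 0 0 0"

```text
time: 28.0
tool_pos: [617.0, 264.9, 126.9]
ee_rot: [-172.5, 2.0, 89.7]
wrist_force: [-0.1, -0.4, 0.3]
opening: 0.815
```

```bash
python3 st.py
```

```text
[16.58 44.48 60.33  0.26 82.93 16.96] S 7.73 [-172.53    2.01   89.7 ] [617.  264.9 126.9] [-0.7  2.4 -2.4 -0.  -0.1 -0.1] [  0.  -63.  -24.7   0.1   0.6   0. ]
```

>>> arm_command:
  rows: "0 0 -20 0;0 0 -20 0;0 0 -20 0;0 0 -20 0;0 0 0 0;0 0 0 0"

```text
time: 28.5
tool_pos: [625.6, 263.5, 205.1]
ee_rot: [-172.0, 2.2, 89.6]
wrist_force: [-0.1, 0.0, -1.3]
opening: 0.818
```

```bash
python3 st.py
```

```text
[16.29 42.96 51.14  0.18 94.19 16.9 ] S 8.29 [-172.02    2.23   89.55] [625.6 263.5 205.1] [-0.4 -1.6 -1.3  0.   0.7 -0.1] [  0.1 -66.5 -27.4   0.1   0.8  -0. ]
```

>>> arm_command:
  rows: "0 0 20 0;0 0 20 0;0 0 20 0;0 0 20 0;0 0 0 0;0 0 0 0"

```text
time: 29.0
tool_pos: [610.9, 257.7, 119.4]
ee_rot: [-171.8, 2.3, 89.5]
wrist_force: [0.4, 1.2, 0.6]
opening: 0.815
```

```bash
python3 st.py
```

```text
[16.18 44.39 61.83  0.15 82.3  16.84] S 8.52 [-171.8     2.32   89.48] [610.9 257.7 119.4] [-0.2  1.4  3.6  0.  -1.3 -0. ] [  0.  -60.2 -22.3   0.1   0.6  -0. ]
```

>>> arm_command:
  rows: "0 0 0 0;0 0 0 0;0 0 0 0;0 0 0 0;0 0 0 0;0 0 0 0"

```text
time: 29.5
tool_pos: [612.5, 257.9, 123.0]
ee_rot: [-172.1, 2.2, 89.5]
wrist_force: [-0.4, -0.8, -0.8]
opening: 0.818
```

```bash
python3 st.py
```

```text
[16.16 44.21 61.57  0.14 82.45 16.83] S 8.23 [-172.08    2.24   89.46] [612.5 257.9 123. ] [ 0.  -0.4 -0.6  0.   0.2 -0. ] [ -0.  -62.7 -24.    0.1   0.7  -0. ]
```

>>> arm_command:
  rows: "0 0 0 0;0 0 0 0;0 0 0 0;0 0 0 0;0 0 0 0;0 0 0 0;0 0 0 0;0 0 0 0"

```text
time: 30.17
tool_pos: [612.9, 258.1, 123.9]
ee_rot: [-172.2, 2.2, 89.5]
wrist_force: [0.1, -0.4, -0.1]
opening: 0.816
```

```bash
python3 st.py
```

```text
[16.17 44.15 61.52  0.14 82.46 16.83] S 8.13 [-172.17    2.21   89.46] [612.9 258.1 123.9] [-0.   0.1  0.  -0.   0.  -0. ] [  0.  -62.8 -24.1   0.1   0.7  -0. ]
```

>>> arm_command:
  rows: "0 0 3 0;0 0 3 0;0 0 3 0;0 0 3 0;0 0 0 0;0 0 0 0;0 0 0 0;0 0 0 0"

```text
time: 30.83
tool_pos: [610.7, 257.5, 109.9]
ee_rot: [-172.1, 2.2, 89.5]
wrist_force: [0.4, 0.8, 0.6]
opening: 0.818
```

```bash
python3 st.py
```

```text
[16.17 44.63 62.86  0.15 80.73 16.82] S 8.22 [-172.09    2.24   89.47] [610.7 257.5 109.9] [ 0.1  0.1 -0.  -0.  -0.   0. ] [  0.  -62.7 -23.6   0.1   0.7  -0. ]
```

>>> arm_command:
  rows: "0 0 -3 0;0 0 -3 0;0 0 -3 0;0 0 -3 0;0 0 0 0;0 0 0 0;0 0 0 0;0 0 0 0"

```text
time: 31.5
tool_pos: [613.2, 258.2, 124.5]
ee_rot: [-172.2, 2.2, 89.5]
wrist_force: [1.1, 1.1, 0.1]
opening: 0.817
```

```bash
python3 st.py
```

```text
[16.17 44.12 61.48  0.15 82.47 16.83] S 8.07 [-172.23    2.2    89.46] [613.2 258.2 124.5] [-0.1 -0.  -0.   0.  -0.2  0. ] [  0.  -62.9 -24.2   0.1   0.7  -0. ]
```

>>> arm_command:
  rows: "0 0 -40 0;0 0 0 0;0 0 0 0;0 0 0 0;0 0 0 0;0 0 0 0"

```text
time: 32.0
tool_pos: [617.9, 259.4, 164.0]
ee_rot: [-172.1, 2.2, 89.5]
wrist_force: [0.0, 1.2, 0.7]
opening: 0.818
```

```bash
python3 st.py
```

```text
[16.16 43.13 57.16  0.14 87.95 16.83] S 8.24 [-172.07    2.24   89.47] [617.9 259.4 164. ] [ 0.   0.4  0.7 -0.  -0.2  0. ] [ -0.  -62.9 -24.9   0.1   0.7  -0. ]
```

>>> arm_command:
  rows: "0 0 40 0;0 0 0 0;0 0 0 0;0 0 0 0;0 0 0 0;0 0 0 0"

```text
time: 32.5
tool_pos: [613.5, 258.3, 126.8]
ee_rot: [-172.2, 2.2, 89.5]
wrist_force: [0.1, 0.7, 0.4]
opening: 0.815
```

```bash
python3 st.py
```

```text
[16.17 44.05 61.24  0.15 82.78 16.83] S 8.07 [-172.23    2.19   89.46] [613.5 258.3 126.8] [-0.  -0.7 -2.  -0.1  0.6  0. ] [  0.  -62.7 -24.    0.1   0.7  -0. ]
```

>>> arm_command:
  rows: "0 0 -40 0;0 0 0 0;0 0 -20 0;0 0 0 0;12 30 0 0;0 0 0 0;12 30 0 0;0 0 0 0"

```text
time: 33.17
tool_pos: [678.0, 282.7, 171.8]
ee_rot: [-171.1, 2.6, 89.5]
wrist_force: [0.5, 0.1, -1.4]
opening: 0.816
```

```bash
python3 st.py
```

```text
[16.57 52.59 37.13  0.21 99.58 17.29] S 9.3 [-171.05    2.56   89.5 ] [678.  282.7 171.8] [  0.1 -10.   24.5  -0.5   0.5  -0.4] [  2.  -78.2 -32.7   0.3   1.9   0. ]
```

>>> arm_command:
  rows: "0 0 0 0;0 0 0 0;0 0 0 0"

```text
time: 33.42
tool_pos: [679.8, 283.2, 170.2]
ee_rot: [-171.1, 2.5, 89.5]
wrist_force: [-0.6, -0.6, 0.5]
opening: 0.819
```

```bash
python3 st.py
```

```text
[16.57 52.85 36.85  0.2  99.52 17.29] S 9.21 [-171.14    2.53   89.5 ] [679.8 283.2 170.2] [-0.  -0.9 -0.6 -0.  -0.5 -0. ] [ -0.1 -68.4 -25.6   0.1   0.7  -0. ]
```

>>> arm_command:
  rows: "8 20 0 0;8 20 0 0;8 20 0 0"

```text
time: 33.67
tool_pos: [732.6, 303.9, 170.1]
ee_rot: [-171.3, 2.5, 89.5]
wrist_force: [2.1, 1.2, 1.3]
opening: 0.817
```

```bash
python3 st.py
```

```text
[ 16.9   65.3   10.23   0.28 113.48  17.68] S 9.01 [-171.33    2.47   89.49] [732.6 303.9 170.1] [   0.8   58.4 -130.1    0.3   68.6    1.2] [  0.7 -82.1 -18.3   0.1  -0.5  -0.1]
```

>>> arm_command:
  rows: "-8 -20 0 0;0 0 0 0;0 0 0 0"

```text
time: 33.92
tool_pos: [721.3, 298.8, 129.8]
ee_rot: [-169.3, 3.1, 89.6]
wrist_force: [-0.0, 0.5, 1.1]
opening: 0.815
```

```bash
python3 st.py
```

```text
[ 16.79  64.26  18.89   0.25 108.01  17.56] S 11.15 [-169.28    3.11   89.58] [721.3 298.8 129.8] [ 0.3  0.4 17.2 -0.1  0.1 -0.1] [  0.6 -69.2 -23.8   0.2   0.9  -0. ]
```

>>> arm_command:
  rows: "0 0 -8 0;-8 -3 -6 0;-14 -5 0 0;-15 -5 0 0;-15 -5 0 0;-15 -5 0 0;-15 -5 0 0;-15 -5 0 0"
  hand: 90

```text
time: 34.58
tool_pos: [687.0, 203.0, 164.9]
ee_rot: [-169.9, 3.0, 89.9]
wrist_force: [0.5, 1.0, -0.4]
opening: 0.98
```

>>> arm_command:
  rows: "-15 -5 0 -0.1;-15 -5 0 -0.1;-15 -5 0 -0.08;-15 -5 0 0;-8 -3 0 0;0 0 0 0;0 0 0 0"

```text
time: 35.17
tool_pos: [675.2, 126.6, 194.6]
ee_rot: [-171.4, 0.3, 106.2]
wrist_force: [-0.7, -0.5, -0.2]
opening: 0.978
```

```bash
python3 st.py
```

```text
[  5.12  44.54  49.72  -1.92  94.12 -11.08] S 8.38 [-171.41    0.27  106.23] [675.2 126.6 194.6] [-0.5 -2.1  0.4 -0.1 -0.2  0. ] [ -1.  -64.6 -25.4  -0.2   0.7  -0.1]
```

>>> arm_command:
  rows: "0 3 15 0;0 5 30 0;0 5 35 0;0 5 30 0;0 3 20 0;0 0 10 0;0 0 0 0;0 0 0 0"

```text
time: 35.83
tool_pos: [679.1, 134.5, 56.0]
ee_rot: [-172.4, 0.3, 106.4]
wrist_force: [1.1, 0.1, 0.2]
opening: 0.98
```

```bash
python3 st.py
```

```text
[  5.66  50.35  59.82  -1.78  77.23 -10.18] S 7.41 [-172.41    0.33  106.38] [679.1 134.5  56. ] [ 0.6  0.4  0.2  0.2 -0.   0.3] [ -0.1 -64.1 -22.2  -0.1   0.6  -0. ]
```

>>> arm_command:
  rows: "0 1 10 0;0 1 10 0;0 1 10 0;0 0.5 6 0;0 0 2 0;0 0 0 0;0 0 0 0"

```text
time: 36.42
tool_pos: [680.8, 134.9, 19.8]
ee_rot: [-172.9, 0.4, 106.4]
wrist_force: [-0.2, -1.0, 0.0]
opening: 0.983
```

>>> arm_command:
  rows: "0 0 2 0;0 0 2 0;0 0 2 0"

```text
time: 36.67
tool_pos: [681.0, 134.6, 14.8]
ee_rot: [-173.1, 0.5, 106.4]
wrist_force: [-0.3, 0.5, 0.3]
opening: 0.981
```

```bash
python3 st.py
```

```text
[  5.65  52.59  61.93  -1.82  72.21 -10.04] S 6.73 [-173.08    0.46  106.38] [681.  134.6  14.8] [-0.2  1.1  1.5 -0.1 -3.   0.1] [  0.  -66.4 -22.3  -0.1   0.7  -0. ]
```

>>> arm_command:
  rows: "0 0 2 0;0 0 2 0;0 0 2 0;0 0 2 0"

```text
time: 37.0
tool_pos: [680.2, 134.2, 6.5]
ee_rot: [-173.1, 0.5, 106.4]
wrist_force: [-0.2, -0.1, 0.0]
opening: 0.981
```

>>> arm_command:
  rows: "0 0 2.5 0;0 0 2.5 0"

```text
time: 37.17
tool_pos: [680.4, 134.2, 5.6]
ee_rot: [-173.3, 0.5, 106.4]
wrist_force: [-7.2, -0.9, 17.6]
opening: 0.977
```

```bash
python3 st.py
```

```text
[  5.63  53.    62.62  -1.83  70.92 -10.03] S 6.54 [-173.26    0.49  106.38] [680.4 134.2   5.6] [-0.  -0.3  1.  -0.1 -1.5  0. ] [ -0.5 -54.9 -20.3  -0.   -1.8   0.1]
```

>>> arm_command:
  rows: "0 0 3 0;0 0 3 0;0 0 3 0;0 0 3 0"

```text
time: 37.5
tool_pos: [680.3, 134.2, 5.3]
ee_rot: [-173.6, 0.6, 106.4]
wrist_force: [-7.0, -0.1, 16.1]
opening: 0.975
```

```bash
python3 st.py
```

```text
[  5.64  52.8   63.08  -1.87  70.31 -10.02] S 6.19 [-173.6     0.58  106.42] [680.3 134.2   5.3] [ 0.  -0.6  1.4 -0.1 -1.8 -0. ] [ -0.4 -56.7 -20.6  -0.   -1.4   0. ]
```

>>> arm_command:
  rows: "0 -2 4.5 0;0 -2 4.5 0;0 -2 4.5 0;0 -2 4.5 0"

```text
time: 37.83
tool_pos: [680.1, 134.0, 4.1]
ee_rot: [-175.2, 0.7, 106.5]
wrist_force: [-2.6, 0.6, 17.3]
opening: 0.986
```

```bash
python3 st.py
```

```text
[  5.57  51.92  65.15  -1.77  67.52 -10.11] S 4.59 [-175.2     0.75  106.46] [680.1 134.    4.1] [-0.2 -2.5  6.3  0.3 -8.3 -0.3] [ -1.1 -53.8 -18.1  -0.4  -0.    0.1]
```

Works very well: 0.4°/row with modest force. Continue.

>>> arm_command:
  rows: "0 -2 4 0;0 -2 4 0;0 -2 4 0;0 -2 4 0;0 -2 4 0"

```text
time: 38.25
tool_pos: [680.1, 133.9, 2.5]
ee_rot: [-177.1, 1.0, 106.5]
wrist_force: [-3.8, 1.4, 15.2]
opening: 0.979
```

```bash
python3 st.py
```

```text
[  5.5   50.93  67.54  -1.65  64.21 -10.23] S 2.67 [-177.1     0.95  106.51] [680.1 133.9   2.5] [-0.1 -2.3  5.6  0.3 -7.9 -0.3] [ -1.1 -54.2 -18.3  -0.4  -0.    0.1]
```

>>> arm_command:
  rows: "0 -2 4 0;0 -2 4 0;0 -2 4 0;0 -2 4 0;0 -2 4 0;0 -2 4 0;0 -2 4 0"

```text
time: 38.83
tool_pos: [680.0, 133.9, 0.4]
ee_rot: [-179.6, 1.2, 106.6]
wrist_force: [-4.5, 0.9, 17.2]
opening: 0.981
```

```bash
python3 st.py
```

```text
[  5.4   49.72  70.6   -1.49  59.83 -10.42] S 0.15 [-179.62    1.24  106.58] [6.800e+02 1.339e+02 4.000e-01] [-0.2 -1.9  5.   0.3 -7.3 -0.3] [ -1.1 -52.5 -18.3  -0.4  -0.5   0.1]
```

>>> arm_command:
  rows: "0 0 -6 0;0 0 -15 0;0 0 -22 0;0 0 -25 0;0 0 -25 0;0 0 -22 0;0 0 -12 0;0 0 0 0"
  hand: 75

```text
time: 39.5
tool_pos: [679.3, 137.0, 133.9]
ee_rot: [-179.6, 1.2, 106.6]
wrist_force: [0.5, -0.2, 1.4]
opening: 0.816
```

>>> arm_command:
  rows: "0 0 0 0.1;0 0 0 0.1;0 0 0 0.09;0 0 0 0;0 0 0 0"

```text
time: 39.92
tool_pos: [678.6, 136.8, 131.6]
ee_rot: [-179.8, 1.3, 89.4]
wrist_force: [0.3, 0.1, 0.3]
opening: 0.816
```

```bash
python3 st.py
```

```text
[ 5.66 41.97 64.09 -1.35 74.24  6.64] S 0.3 [-179.85    1.33   89.39] [678.6 136.8 131.6] [-0.   0.6  0.6  0.  -0.4  1.4] [  0.  -62.1 -24.7  -0.    0.1   0.3]
```

>>> arm_command:
  rows: "8 -2 -5 0;16 -3 -5 0;18 -4 -2 0;18 -4 -1 0;18 -4 -1 0;18 -4 -1 0;18 -4 -1 0;18 -4 -1 0"

```text
time: 40.58
tool_pos: [646.9, 279.2, 146.2]
ee_rot: [-179.7, 1.3, 90.0]
wrist_force: [-0.2, -1.2, -0.6]
opening: 0.816
```

>>> arm_command:
  rows: "18 -4 0 0;16 -3 0 0;10 -2 0 0;4 0 0 0;0 0 0 0;0 0 0 0"

```text
time: 41.08
tool_pos: [632.2, 341.4, 146.8]
ee_rot: [-179.7, 1.1, 91.0]
wrist_force: [0.1, 0.8, -0.2]
opening: 0.818
```

```bash
python3 st.py; python3 snap.py 9 scene,340,200,130,150
```

```text
[22.67 44.58 56.5  -0.93 79.64 21.85] S 0.72 [-179.67    1.12   91.  ] [632.2 341.4 146.8] [ 0.6  0.1 -0.3 -0.1  0.2 -0.1] [  0.9 -64.5 -25.5   0.1   0.1   0. ]
41.0833 [632.2 341.4 146.8] [-179.67    1.12   91.  ] 75.1 [ 0.1  0.8 -0.2]
scene scale 4 TCP px [444.3 306.6]
```

View pics/scene9.png

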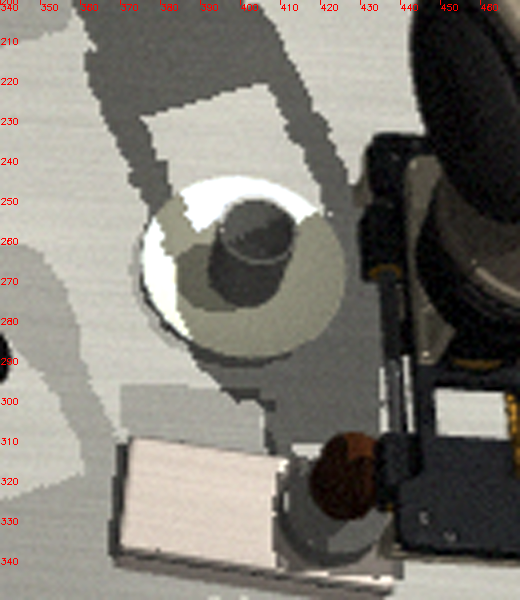

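Cup and saucer look concentric (saucer about (400,267), cup base about (402,268)). The tamper stands at (428,320). I align and descend.

>>> arm_command:
  rows: "-6 2 0 0;-8 3 0 0;-6 2 0 0;-2 0 0 0;0 0 0 0;0 0 0 0"

```text
time: 41.63
tool_pos: [642.5, 311.4, 147.5]
ee_rot: [-179.7, 1.2, 90.6]
wrist_force: [0.9, -0.6, -0.3]
opening: 0.817
```

>>> arm_command:
  rows: "3 -1 5 0;2.5 -1 10 0;0 0 12 0;0 0 10 0;0 0 5 0;0 0 0 0;0 0 0 0"

```text
time: 42.22
tool_pos: [638.7, 317.5, 100.1]
ee_rot: [-179.6, 1.2, 90.7]
wrist_force: [0.7, 0.8, 0.8]
opening: 0.819
```

>>> arm_command:
  rows: "0.5 0 5 0;0.5 0 6 0;0 0 3 0;0 0 0 0;0 0 0 0"

```text
time: 42.63
tool_pos: [639.0, 318.9, 85.5]
ee_rot: [-179.6, 1.1, 90.7]
wrist_force: [-0.6, 0.4, -0.3]
opening: 0.815
```

>>> arm_command:
  rows: "0 0 2 0;0 0 1.5 0;0 0 0 0"

```text
time: 42.88
tool_pos: [639.4, 318.8, 82.3]
ee_rot: [-179.7, 1.1, 90.7]
wrist_force: [0.2, 0.5, -0.1]
opening: 0.819
```

>>> arm_command:
  rows: "0 0 0 0;0 0 0 0;0 0 0 0;0 0 0 0;0 0 0 0;0 0 0 0;0 0 0 0"
  hand: 22
  grip_force: 25

```text
time: 43.47
tool_pos: [639.5, 318.9, 83.1]
ee_rot: [-179.8, 1.1, 90.7]
wrist_force: [0.4, -0.4, -3.0]
opening: 0.367
```

>>> arm_command:
  rows: "0 0 -3 0;0 0 -8 0;0 0 -10 0;0 0 -10 0;0 0 -6 0;0 0 -2 0;0 0 0 0"

```text
time: 44.05
tool_pos: [639.2, 319.6, 125.3]
ee_rot: [-179.6, 1.1, 90.7]
wrist_force: [-0.5, 0.4, -3.1]
opening: 0.363
```

>>> arm_command:
  rows: "-6 0 0 0;-12 0 0 0;-16 0 0 0;-18 0 0 0;-18 0 0 0;-18 0 0 0;-18 0 0 0;-18 0 0 0"

```text
time: 44.72
tool_pos: [638.0, 188.1, 125.0]
ee_rot: [-179.4, 1.2, 90.9]
wrist_force: [0.3, 1.1, -2.3]
opening: 0.368
```

>>> arm_command:
  rows: "-18 0 0 0;-18 -1 0 0;-18 -1 0 0;-18 -1 0 0;-18 0 0 0;-16 0 0 0;-10 0 0 0;-4 0 0 0"

```text
time: 45.38
tool_pos: [631.9, 49.4, 125.0]
ee_rot: [-179.0, 1.4, 90.5]
wrist_force: [0.0, 0.5, -2.5]
opening: 0.366
```

>>> arm_command:
  rows: "0 0 0 0;0 0 0 0"

```text
time: 45.55
tool_pos: [631.5, 47.8, 124.8]
ee_rot: [-178.9, 1.4, 90.4]
wrist_force: [0.6, 0.4, -3.0]
opening: 0.365
```

```bash
python3 st.py
```

```text
[-1.85 36.57 75.68 -1.58 68.79 -1.61] S 1.03 [-178.92    1.44   90.36] [631.5  47.8 124.8] [-0.5 -0.1  0.3  0.1 -0.1 -0.1] [ -0.8 -58.2 -24.1  -0.2   0.1  -0. ]
```

>>> arm_command:
  rows: "-8 0 3 0;-12 0.5 6 0;-10 0.5 10 0;-3 0 10 0;0 0 6 0;0 0 0 0;0 0 0 0"

```text
time: 46.13
tool_pos: [631.2, 13.0, 85.1]
ee_rot: [-178.8, 1.4, 90.5]
wrist_force: [0.1, 0.2, -3.0]
opening: 0.364
```

>>> arm_command:
  rows: "-2 0.8 5 0;-1.5 0.7 7 0;0 0 5 0;0 0 2 0;0 0 0 0;0 0 0 0"

```text
time: 46.63
tool_pos: [632.7, 10.0, 64.1]
ee_rot: [-178.8, 1.4, 90.6]
wrist_force: [0.3, 0.4, -2.9]
opening: 0.365
```

```bash
python3 snap.py 10 scene,220,230,130,130 top,300,140,100,100
```

```text
46.6333 [632.7  10.   64.1] [-178.78    1.36   90.63] 33.5 [ 0.3  0.4 -2.9]
scene scale 4 TCP px [271.3 311.4]
top scale 6 TCP px [350.2 186.7]
```

View pics/scene10.png

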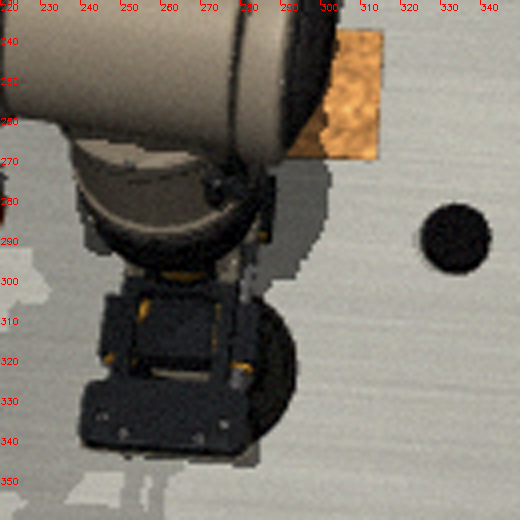

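The rest is partly visible at (285,322) beneath the gripper. I continue down.

>>> arm_command:
  rows: "-0.5 0 4 0;-0.5 0 4 0;0 0 2 0;0 0 0 0;0 0 0 0"

```text
time: 47.15
tool_pos: [633.1, 8.7, 54.2]
ee_rot: [-178.9, 1.4, 90.6]
wrist_force: [-0.3, -0.7, -3.2]
opening: 0.366
```

>>> arm_command:
  rows: "0 0 1.5 0;0 0 1 0;0 0 0 0"

```text
time: 47.4
tool_pos: [633.1, 8.6, 51.6]
ee_rot: [-178.9, 1.4, 90.6]
wrist_force: [-0.5, -0.3, -3.1]
opening: 0.364
```

>>> arm_command:
  rows: "0 0 1.5 0;0 0 1.5 0;0 0 0 0"

```text
time: 47.65
tool_pos: [633.1, 8.5, 48.4]
ee_rot: [-178.9, 1.4, 90.6]
wrist_force: [-0.0, -0.4, -3.0]
opening: 0.366
```

>>> arm_command:
  rows: "0 0 1.5 0;0 0 1.5 0"

```text
time: 47.82
tool_pos: [633.4, 8.4, 47.1]
ee_rot: [-179.0, 1.4, 90.6]
wrist_force: [-7.2, 0.2, 17.0]
opening: 0.365
```

Contact at the expected height. Release and retreat.

>>> arm_command:
  rows: "0 0 0 0;0 0 0 0;0 0 0 0;0 0 0 0;0 0 0 0"
  hand: 60

```text
time: 48.23
tool_pos: [634.8, 8.2, 49.3]
ee_rot: [-179.2, 1.4, 90.6]
wrist_force: [-0.9, 0.4, -0.2]
opening: 0.64
```

>>> arm_command:
  rows: "0 0 -5 0;0 0 -10 0;0 0 -18 0;0 0 -22 0;0 0 -22 0;0 0 -18 0;0 0 -8 0;0 0 0 0"

```text
time: 48.9
tool_pos: [636.2, 11.0, 160.3]
ee_rot: [-179.2, 1.4, 90.6]
wrist_force: [0.5, -0.8, -0.4]
opening: 0.651
```

```bash
python3 st.py;python3 snap.py 11 scene,220,230,130,130 top,300,140,100,100
```

```text
[-5.15 34.79 73.01 -1.56 72.82 -5.31] S 0.62 [-179.24    1.42   90.64] [636.2  11.  160.3] [ 0.1 -0.7 -0.1  0.  -0.2 -0. ] [ -0.  -55.7 -24.1  -0.    0.4  -0. ]
48.9 [636.2  11.  160.3] [-179.24    1.42   90.64] 59.8 [ 0.5 -0.8 -0.4]
scene scale 4 TCP px [267.  293.7]
top scale 6 TCP px [352.7 172.4]
```

View pics/scene11.png

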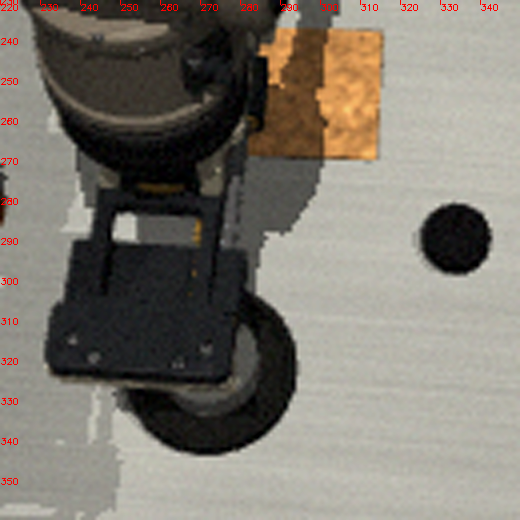

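The tamper's foot sits in the rest, concentric, at about (272,325). Now the tin.

>>> arm_command:
  rows: "6 0 0 0.075;12 0 0 0;16 0 0 0;18 0 0 0;18 0 0 0;18 0 0 0;18 0 0 0;18 0 0 0"
  hand: 91

```text
time: 49.67
tool_pos: [637.6, 138.8, 142.8]
ee_rot: [-178.0, 1.6, 86.6]
wrist_force: [-0.3, -0.6, 0.1]
opening: 0.989
```

>>> arm_command:
  rows: "18 1 0 0;18 1 0 0;18 1 0 0;18 1 0 0;14 0 0 0;6 0 0 0;0 0 0 0;0 0 0 0"

```text
time: 50.33
tool_pos: [639.7, 243.1, 127.5]
ee_rot: [-176.9, 1.8, 87.8]
wrist_force: [0.2, -0.2, 0.2]
opening: 0.99
```

```bash
python3 st.py;python3 snap.py 12 scene,90,180,230,200 top,230,140,250,150
```

```text
[14.76 43.23 62.37 -0.79 77.89 17.17] S 3.48 [-176.9     1.76   87.83] [639.7 243.1 127.5] [ 0.5  0.5  0.2 -0.1 -0.1 -0.3] [  0.9 -62.4 -24.6   0.1   0.3   0. ]
50.3333 [639.7 243.1 127.5] [-176.9     1.76   87.83] 90.9 [ 0.2 -0.2  0.2]
scene scale 3 TCP px [390.  310.7]
top scale 3 TCP px [264.3 171.3]
```

View pics/scene12.png

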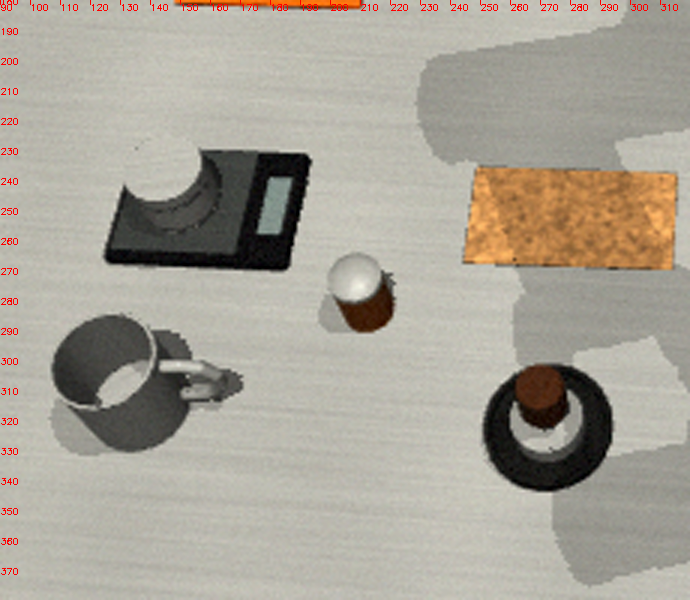

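View pics/top12.png

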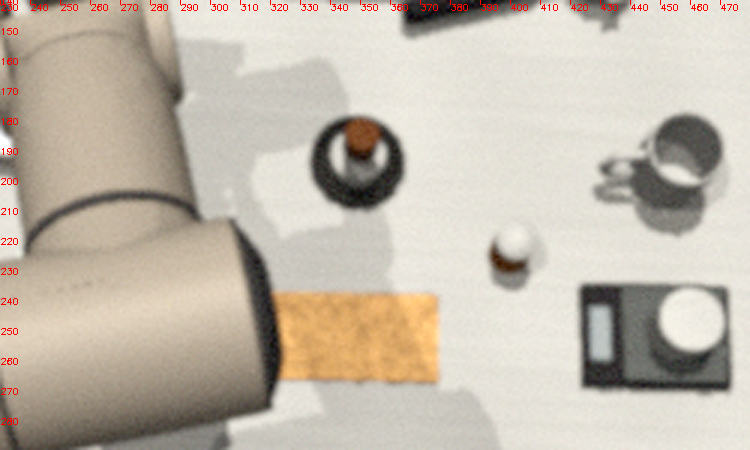

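Run:
```python
from fit import *
for n,b in(("scene",(120,215,80,60)),("top",(415,220,65,55))):
    c=load(n+"12.npz"); x,y,w,h=b; k=min(800//w,600//h)
    im=np.clip(cv2.resize(c["img"][y:y+h,x:x+w,::-1],None,fx=k,fy=k,interpolation=cv2.INTER_CUBIC).astype(float)*1.3,0,255).astype(np.uint8)
    dr=lambda P,col:cv2.polylines(im,[((proj(c,P)-[x,y]+.5)*k-.5).astype(int)],True,col)
    s=(476,-292.3,1.6) if n=="scene" else (475.3,-289.1,1.6)
    Rz=R.from_euler('z',s[2],degrees=True).as_matrix()
    dr(rect(-45,45,-48,48,20)@Rz.T+[s[0],s[1],0],(255,0,0)); dr(rect(-50,50,-55,85,14)@Rz.T+[s[0],s[1],0],(255,0,0))
    dr(circ(29,70)+[s[0],s[1],0],(0,0,255)); dr(circ(29,20)+[s[0],s[1],0],(0,0,255))
    cv2.imwrite(f"pics/can12_{n}.png",im)
c=load("top12.npz");print(ray(c,(460.7,246.7),70)[0])
```

```text
[ 476.50530387 -292.21172675   70.        ]
```

View pics/can12_scene.png

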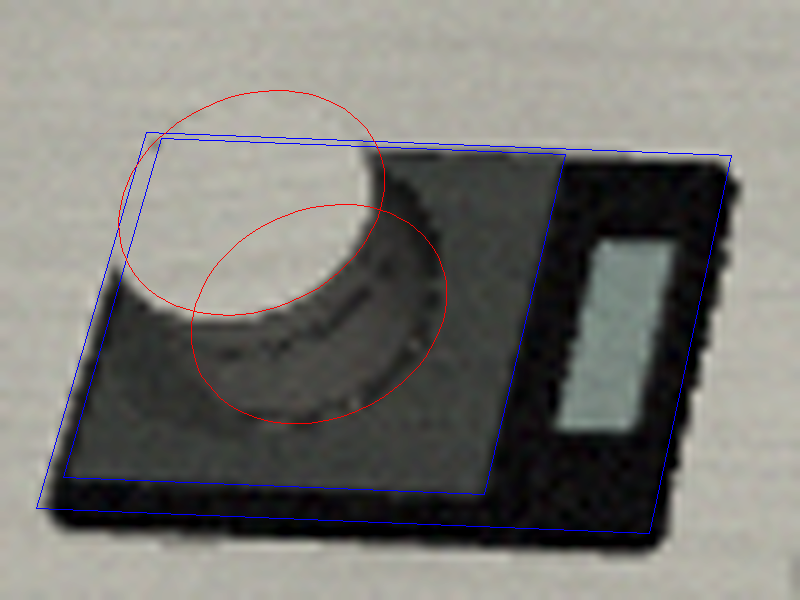

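View pics/can12_top.png

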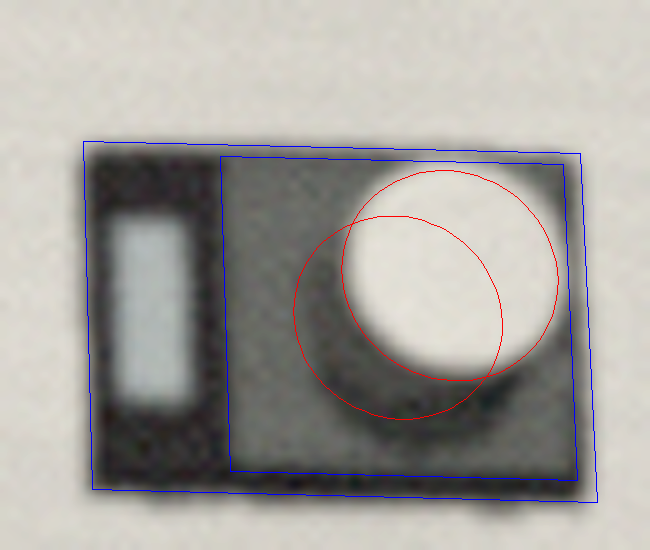

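In both views the canister sits about 2–3 mm off the platform centre in −y, which is small, so I leave it. The tamper is concentric in the rest. I go over the tin, and with the fingers straddling it I press lightly on the counter to take out the lean before gripping.

>>> arm_command:
  rows: "8 -1 0 0.015;12 -1 0 0;9 0 0 0;2 0 0 0;0 0 0 0;0 0 0 0"

```text
time: 50.93
tool_pos: [640.9, 271.2, 128.1]
ee_rot: [-177.0, 1.8, 86.7]
wrist_force: [-1.1, 0.3, -0.0]
opening: 0.994
```

>>> arm_command:
  rows: "5 -1 5 0;5 -0.5 12 0;2 0 15 0;1 0.5 15 0;0 0.5 10 0;0 0 4 0;0 0 0 0;0 0 0 0"

```text
time: 51.6
tool_pos: [636.8, 283.1, 60.0]
ee_rot: [-176.9, 1.9, 86.7]
wrist_force: [0.2, -0.3, 0.0]
opening: 0.99
```

```bash
python3 st.py;python3 snap.py 13 scene,340,220,130,140
```

```text
[17.97 48.14 63.5  -0.67 71.91 21.59] S 3.55 [-176.93    1.88   86.66] [636.8 283.1  60. ] [ 0.   0.5  0.3 -0.1 -0.3 -0.1] [  0.1 -63.9 -22.8   0.    0.3  -0. ]
51.6 [636.8 283.1  60. ] [-176.93    1.88   86.66] 90.9 [ 0.2 -0.3  0. ]
scene scale 4 TCP px [406.  323.5]
```

View pics/scene13.png

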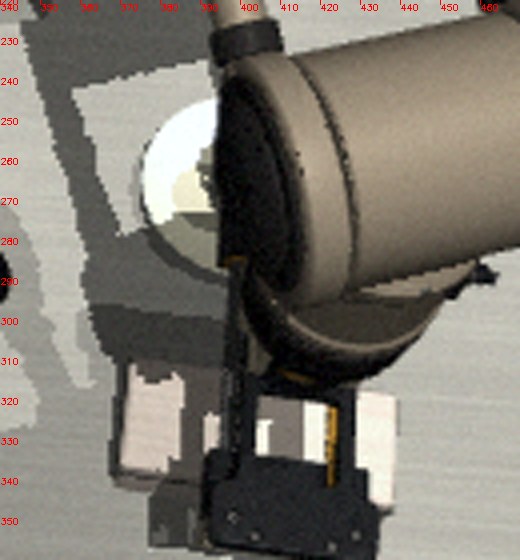

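>>> arm_command:
  rows: "0.5 0.8 8 0;0.5 0.8 10 0;0 0.8 10 0;0 0.5 8 0;0 0.3 4 0;0 0 0 0;0 0 0 0"

```text
time: 52.23
tool_pos: [639.2, 282.7, 17.4]
ee_rot: [-177.1, 1.8, 86.6]
wrist_force: [-0.1, 0.8, -1.1]
opening: 0.99
```

>>> arm_command:
  rows: "0 0 2.5 0;0 0 2.5 0;0 0 2.5 0;0 0 2.5 0"

```text
time: 52.57
tool_pos: [639.5, 282.7, 8.0]
ee_rot: [-177.2, 1.8, 86.6]
wrist_force: [0.1, -0.4, -0.5]
opening: 0.994
```

```bash
python3 st.py
```

```text
[17.87 51.4  65.47 -0.69 66.33 21.6 ] S 3.21 [-177.24    1.76   86.61] [639.5 282.7   8. ] [-0.   1.8  1.3 -0.1 -3.4 -0.1] [ -0.  -65.6 -22.1   0.    0.3  -0. ]
```

>>> arm_command:
  rows: "0 0 3 0;0 0 3 0;-0.5 -2 4 0;-0.5 -2 4 0;-0.5 -2 4 0;-0.5 -2 4 0"

```text
time: 53.07
tool_pos: [639.5, 282.6, 1.2]
ee_rot: [-178.7, 1.3, 86.6]
wrist_force: [-2.8, -1.5, 15.3]
opening: 0.989
```

```bash
python3 st.py
```

```text
[17.92 51.03 67.5  -0.86 63.17 21.75] S 1.7 [-178.7     1.33   86.58] [639.5 282.6   1.2] [ 0.1 -2.1  5.4 -0.3 -7.7  0.5] [  0.2 -54.4 -18.5   0.4  -0.2  -0.1]
```

>>> arm_command:
  rows: "-0.5 -2 4 0;-0.5 -2 4 0;-0.5 -2 4 0;-0.5 -2 4 0;-0.5 -2 4 0"

```text
time: 53.48
tool_pos: [639.5, 282.7, 0.4]
ee_rot: [179.6, 0.8, 86.6]
wrist_force: [-2.5, -2.3, 21.6]
opening: 0.989
```

```bash
python3 st.py
```

```text
[17.99 50.14 69.63 -1.04 60.13 21.94] S -0.1 [179.57   0.8   86.56] [6.395e+02 2.827e+02 4.000e-01] [ 0.1 -2.2  4.7 -0.4 -6.6  0.4] [  0.6 -50.8 -17.4   0.1  -1.5   0.1]
```

>>> arm_command:
  rows: "0.5 -0.5 -4 0;0 0 -4 0;0 0 0 0;0 0 0 0"

```text
time: 53.82
tool_pos: [640.1, 283.7, 11.3]
ee_rot: [179.3, 0.7, 86.6]
wrist_force: [0.1, -1.0, 0.6]
opening: 0.992
```

>>> arm_command:
  rows: "0 0 0 0;0 0 0 0;0 0 0 0;0 0 0 0;0 0 0 0;0 0 0 0"
  hand: 50
  grip_force: 30

```text
time: 54.32
tool_pos: [637.7, 283.3, 8.5]
ee_rot: [179.7, 0.8, 86.6]
wrist_force: [1.9, -1.1, 3.0]
opening: 0.673
```

```bash
python3 st.py
```

```text
[18.07 49.53 69.51 -0.99 61.02 21.99] S 0.06 [179.73   0.83  86.56] [637.7 283.3   8.5] [ 0.   0.  -0.   0.   0.1 -0.1] [  0.5 -62.1 -20.5   0.1   0.2  -0.1]
```

>>> arm_command:
  rows: "0 0 -4 0;0 0 -10 0;0 0 -16 0;0 0 -20 0;0 0 -20 0;0 0 -14 0;0 0 -6 0;0 0 0 0"

```text
time: 54.98
tool_pos: [635.6, 283.5, 99.7]
ee_rot: [-179.9, 1.0, 86.6]
wrist_force: [0.1, 0.7, -3.8]
opening: 0.676
```

```bash
python3 st.py; python3 snap.py 14 scene,330,200,140,150
```

```text
[18.16 44.05 65.18 -0.97 71.27 21.9 ] S 0.51 [-179.87    1.04   86.57] [635.6 283.5  99.7] [-0.1 -0.3  0.1 -0.1 -0.2 -0.1] [  0.  -64.8 -24.9   0.    0.3  -0. ]
54.9833 [635.6 283.5  99.7] [-179.87    1.04   86.57] 62.1 [ 0.1  0.7 -3.8]
scene scale 4 TCP px [409.2 315.6]
```

View pics/scene14.png

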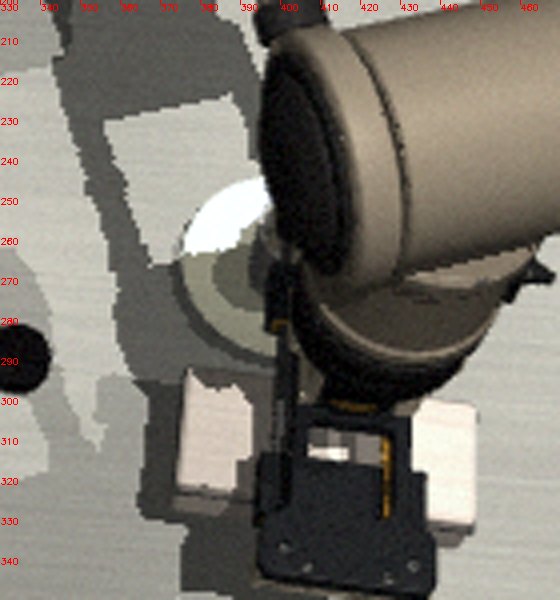

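Run:
```python
from h import *
c=load("scene14.npz")
f=lambda X,Y:(330+(X+.5)/4-.5,200+(Y+.5)/4-.5)
Q=ray(c,[f(177,487),f(476,524),f(478,403),f(186,372)],131);print(Q.round(1),((Q[0]+Q[1])/2).round(1),np.linalg.norm(Q[1]-Q[0]))
```

```text
[[664.5 212.6 131. ]
 [672.4 350.3 131. ]
 [611.9 355.1 131. ]
 [606.  216.  131. ]] [668.5 281.5 131. ] 137.9263376277766
```

>>> arm_command:
  rows: "-5 -3 -2 -0.05;-10 -6 -2 -0.05;-14 -9 0 0;-16 -10 0 0;-16 -10 0 0;-16 -10 0 0;-16 -10 0 0;-16 -10 0 0"

```text
time: 55.7
tool_pos: [564.5, 170.1, 95.0]
ee_rot: [-179.0, 1.1, 92.9]
wrist_force: [0.4, -0.6, -3.4]
opening: 0.676
```

```bash
python3 st.py
```

```text
[ 9.86 34.26 85.41 -1.12 61.5   7.54] S 1.17 [-178.96    1.12   92.87] [564.5 170.1  95. ] [-17.5 -15.5  31.9  -0.7 -15.3 -17. ] [  2.3 -53.6 -23.7   0.1   0.5   0.4]
```

>>> arm_command:
  rows: "-16 -10 0 0;-16 -10 0 0;-16 -10 0 0;-16 -10 0 0;-16 -10 0 0;-14 -9 0 0;-8 -5 0 0;0 0 0 0"

```text
time: 56.37
tool_pos: [495.1, 57.1, 90.6]
ee_rot: [-178.0, 1.2, 92.8]
wrist_force: [-0.3, -0.2, -4.0]
opening: 0.678
```

>>> arm_command:
  rows: "0 0 0 0;0 0 0 0"

```text
time: 56.53
tool_pos: [495.3, 57.4, 90.1]
ee_rot: [-178.0, 1.1, 92.7]
wrist_force: [-0.2, -0.5, -3.2]
opening: 0.674
```

```bash
python3 st.py
```

```text
[ -1.38  26.98 100.13  -1.57  54.81  -3.13] S 1.92 [-178.01    1.15   92.7 ] [495.3  57.4  90.1] [ 0.4  0.4 -0.4  0.4 -0.3  0.3] [ -0.4 -46.3 -19.8  -0.1   0.3  -0. ]
```

>>> arm_command:
  rows: "-6 -4 0 0.008;-11 -7 0 0;-13 -8 0 0;-10 -7 0 0;-5 -3 0 0;0 0 0 0;0 0 0 0"

```text
time: 57.12
tool_pos: [466.9, 9.4, 91.7]
ee_rot: [-178.1, 1.2, 92.4]
wrist_force: [-0.5, 0.5, -4.3]
opening: 0.677
```

>>> arm_command:
  rows: "-2 -2 6 0;-1.5 -1 12 0;0 0 14 0;0 0 12 0;0 0 8 0;0 0 3 0;0 0 0 0;0 0 0 0"

```text
time: 57.78
tool_pos: [464.1, 5.6, 33.9]
ee_rot: [-178.3, 1.2, 92.5]
wrist_force: [-0.4, -0.9, -3.8]
opening: 0.674
```

```bash
python3 st.py; python3 snap.py 15 scene,220,190,130,120 top,300,200,110,100
```

```text
[ -7.8   29.23 108.68  -2.08  43.55  -8.76] S 1.47 [-178.32    1.15   92.5 ] [464.1   5.6  33.9] [ 0.3  0.4 -0.1  0.1 -0.1 -0. ] [ -0.  -43.7 -15.8  -0.    0.2  -0. ]
57.7833 [464.1   5.6  33.9] [-178.32    1.15   92.5 ] 61.9 [-0.4 -0.9 -3.8]
scene scale 5 TCP px [280.  246.5]
top scale 6 TCP px [348.7 248.5]
```

View pics/scene15.png

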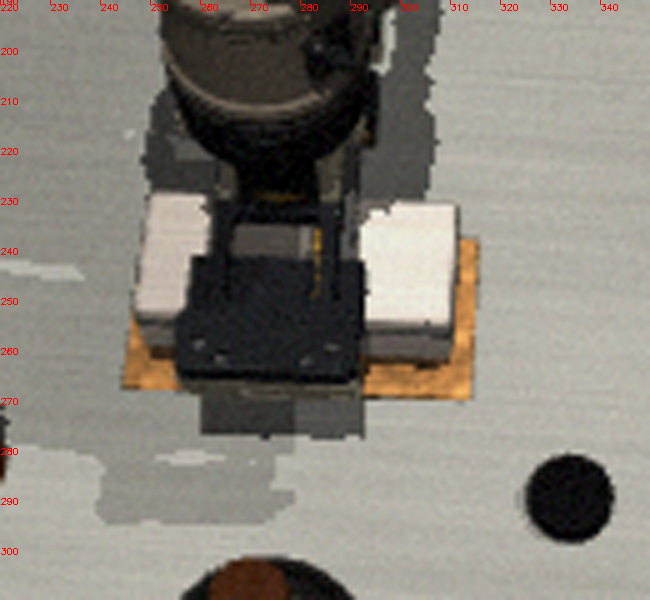

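>>> arm_command:
  rows: "-0.6 -1 3 0.004;-0.4 -1 5 0;0 0 4 0;0 0 2 0;0 0 0 0;0 0 0 0"

```text
time: 58.38
tool_pos: [463.0, 3.8, 20.4]
ee_rot: [-178.6, 1.2, 92.2]
wrist_force: [-0.1, -0.1, -3.7]
opening: 0.677
```

>>> arm_command:
  rows: "0 -1.2 1.5 0;0 0 1 0;0 0 0 0;0 0 0 0"

```text
time: 58.72
tool_pos: [461.7, 3.7, 17.8]
ee_rot: [-178.6, 1.2, 92.2]
wrist_force: [-0.8, -0.5, -3.4]
opening: 0.675
```

```bash
python3 snap.py 16 scene,235,215,90,65
python3 - <<'E'
from fit import *
c=load("scene16.npz");x,y,w,h=235,215,90,65;k=8
im=np.clip(cv2.resize(c["img"][y:y+h,x:x+w,::-1],None,fx=k,fy=k,interpolation=cv2.INTER_CUBIC).astype(float)*1.3,0,255).astype(np.uint8)
dr=lambda P,col:cv2.polylines(im,[((proj(c,P)-[x,y]+.5)*k-.5).astype(int)],True,col)
# mat pose in scene frame
Rz=R.from_euler('z',2.2,degrees=True).as_matrix(); o=np.array([460.9,4.0,0])
dr(rect(-42.5,42.5,-80,80,5)@Rz.T+o,(255,0,0)); 
for z in (8.6,48.6): dr(rect(-31,31,-70,70,z)@Rz.T+o,(0,0,255))
cv2.imwrite("pics/ov16.png",im)
E
```

```text
58.7167 [461.7   3.7  17.8] [-178.59    1.21   92.24] 61.9 [-0.8 -0.5 -3.4]
scene scale 8 TCP px [279.9 249. ]
```

View pics/ov16.png

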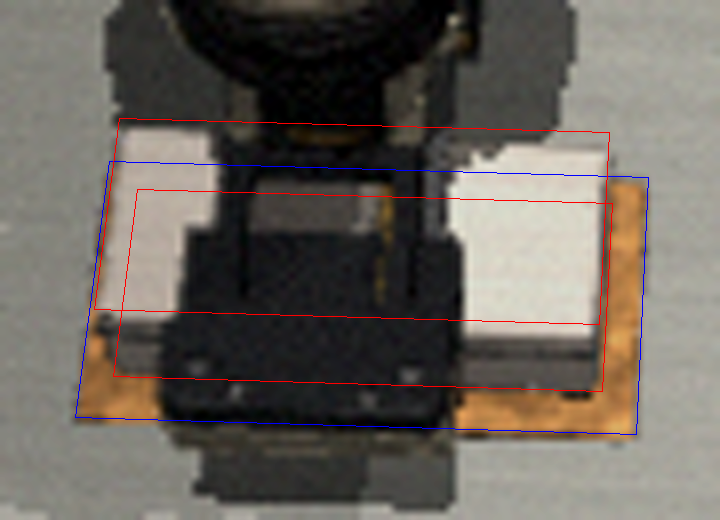

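The overlay shows the tin within about 1–2 mm of centred on the mat (base corners at crop (598,395) against the target (602,390)). Lower to contact.

>>> arm_command:
  rows: "0 0 1.5 0;0 0 1 0;0 0 0 0"

```text
time: 59.02
tool_pos: [461.9, 3.6, 15.3]
ee_rot: [-178.6, 1.2, 92.2]
wrist_force: [0.1, 0.1, -3.1]
opening: 0.673
```

>>> arm_command:
  rows: "0 0 1.5 0;0 0 1.5 0"

```text
time: 59.18
tool_pos: [461.9, 3.3, 13.6]
ee_rot: [-178.7, 1.2, 92.2]
wrist_force: [-8.7, 0.8, 24.0]
opening: 0.674
```

>>> arm_command:
  rows: "0 0 0 0;0 0 0 0;0 0 0 0;0 0 0 0"
  hand: 76

```text
time: 59.52
tool_pos: [463.1, 3.1, 14.9]
ee_rot: [-178.9, 1.3, 92.2]
wrist_force: [-0.0, -0.3, 0.5]
opening: 0.827
```

>>> arm_command:
  rows: "0 0 -5 0;0 0 -10 0;0 0 -18 0;0 0 -25 0;0 0 -30 0;0 0 -30 0;0 0 -15 0;0 0 0 0"
  hand: 84

```text
time: 60.18
tool_pos: [465.2, 6.5, 154.4]
ee_rot: [-178.7, 1.2, 92.2]
wrist_force: [-0.3, -0.6, 0.2]
opening: 0.919
```

Move the arm aside (toward the back left, z ≥ 150) to see everything.

>>> arm_command:
  rows: "10 0 -12 0;18 -2 -12 0;26 -4 -12 0;30 -4 -8 0;34 -5 -4 0;34 -5 -4 0;34 -5 -4 0;34 -5 -4 0"

```text
time: 60.85
tool_pos: [427.2, 229.1, 208.4]
ee_rot: [-178.5, 1.4, 91.6]
wrist_force: [1.5, -0.1, 0.4]
opening: 0.916
```

>>> arm_command:
  rows: "34 -12 -4 0;34 -14 -4 0;34 -16 -4 0;30 -16 -4 0;26 -14 -2 0;18 -10 0 0;8 -5 0 0;0 0 0 0"

```text
time: 61.52
tool_pos: [326.1, 424.4, 217.1]
ee_rot: [-178.1, 1.6, 92.0]
wrist_force: [-0.3, -0.5, -0.3]
opening: 0.912
```

```bash
python3 st.py; python3 snap.py 17 scene,0,0,640,480 top,0,0,640,480
```

```text
[44.18 22.53 84.49  0.13 75.46 42.22] S 2.47 [-178.08    1.57   91.95] [326.1 424.4 217.1] [ 0.3  0.7  0.7 -0.7 -0.6 -0.7] [  1.1 -45.5 -24.6   0.2   0.2   0.3]
61.5167 [326.1 424.4 217.1] [-178.08    1.57   91.95] 83.8 [-0.3 -0.5 -0.3]
scene scale 1 TCP px [483.3 157.5]
top scale 1 TCP px [173.6 278.4]
```

View pics/scene17.png

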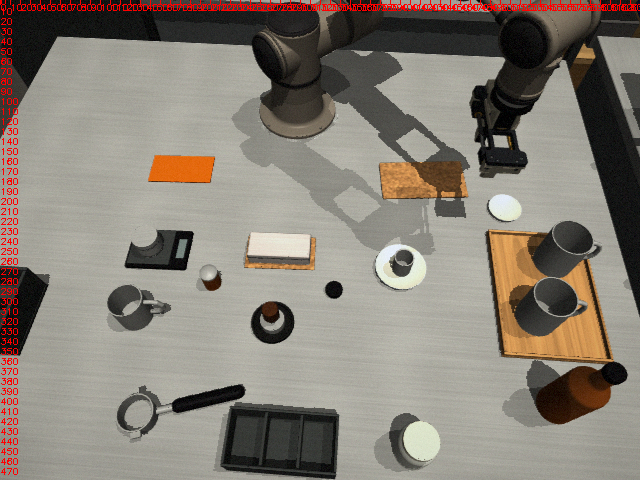

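View pics/top17.png

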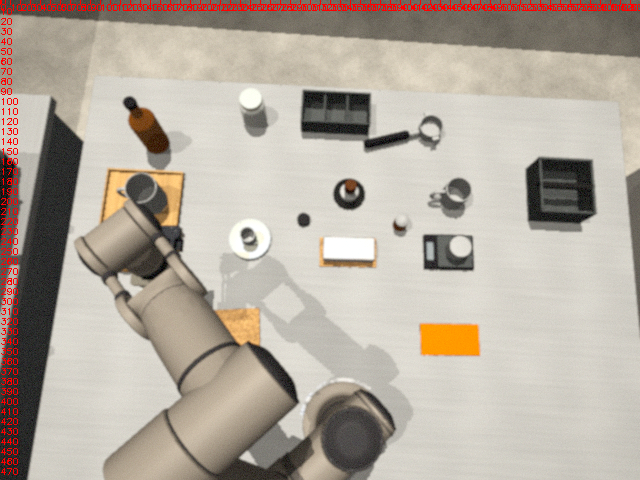

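All four are placed and upright, and nothing else has moved. Final overlays for centring, with each camera using its own fixture fit.

Run:
```python
from fit import *
F=dict(scene=dict(saucer=(481.9,280.3),rest=(632.9,6.9),mat=(460.9,4.0),scale=(476,-292.3)),top=dict(saucer=(484.4,284.4),rest=(632.6,9.9),mat=(461.7,6.9),scale=(475.3,-289.1)))
B=dict(scene=dict(saucer=(370,238,62,58),rest=(245,295,56,52),mat=(240,225,82,50),scale=(120,218,80,55)),top=dict(saucer=(225,215,50,48),rest=(328,173,42,40),mat=(314,230,68,42),scale=(418,220,62,55)))
for n in F:
    c=load(n+"17.npz"); tiles=[]
    for k in F[n]:
        x,y,w,h=B[n][k]; s=min(400/w,300/h)
        im=np.clip(cv2.resize(c["img"][y:y+h,x:x+w,::-1],(400,300) if 0 else (int(w*s),int(h*s)),interpolation=cv2.INTER_CUBIC).astype(float)*1.3,0,255).astype(np.uint8)
        sx=im.shape[1]/w; sy=im.shape[0]/h; o=np.array([*F[n][k],0])
        dr=lambda P,col:cv2.polylines(im,[((proj(c,P+o)-[x,y]+.5)*[sx,sy]-.5).astype(int)],True,col)
        Rz=R.from_euler('z',2.2 if k=="mat" else 1.6,degrees=True).as_matrix()
        if k=="saucer": dr(circ(58,14),(255,0,0)); dr(circ(22,59),(0,0,255)); dr(circ(21,4),(0,0,255))
        if k=="rest": dr(circ(46,12),(255,0,0)); dr(circ(26,26),(0,0,255)); dr(circ(17,82),(0,0,255))
        if k=="mat":
            dr(rect(-42.5,42.5,-80,80,5)@Rz.T,(255,0,0)); dr(rect(-31,31,-70,70,45)@Rz.T,(0,0,255)); dr(rect(-31,31,-70,70,5)@Rz.T,(0,0,255))
        if k=="scale": dr(rect(-50,50,-55,85,14)@Rz.T,(255,0,0)); dr(circ(29,70),(0,0,255)); dr(circ(29,20),(0,0,255))
        t=np.zeros((300,400,3),np.uint8); t[:im.shape[0],:im.shape[1]]=im[:300,:400]; tiles.append(t)
    cv2.imwrite(f"pics/final_{n}.png",np.vstack([np.hstack(tiles[:2]),np.hstack(tiles[2:])]))
```

```text
(no output)
```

View pics/final_scene.png

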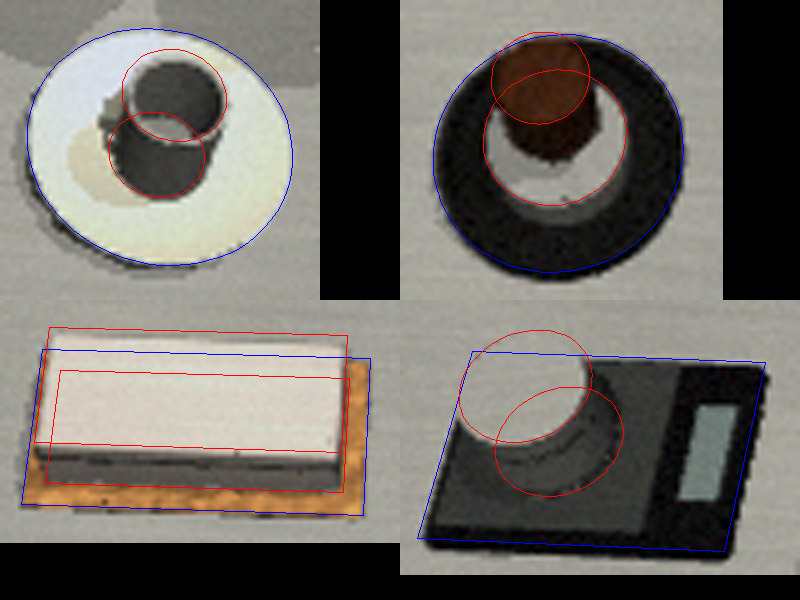

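View pics/final_top.png

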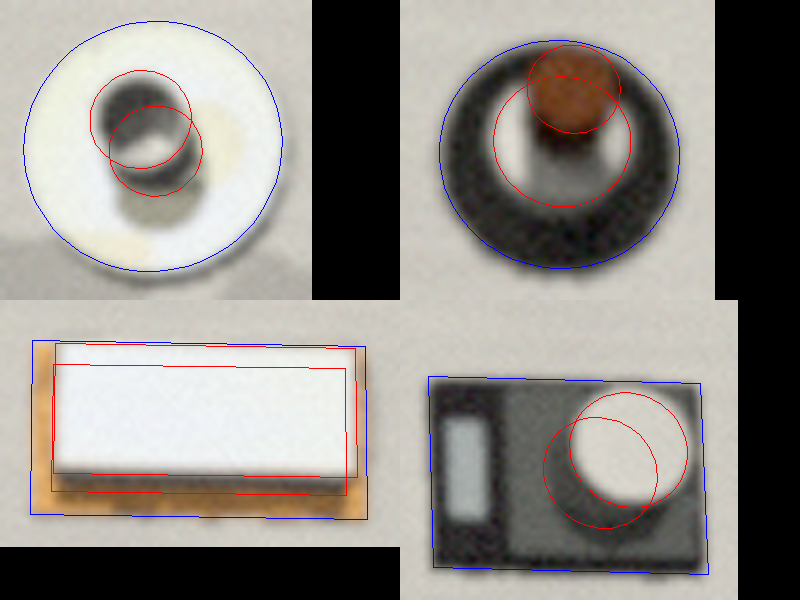

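All placements overlay within about 1–3 mm in both views, and the gripper is clear. Handing in.

```bash
python3 -c "
from bench import order
print(order.close_job())"
```

```text
the job is handed in; nothing more can be done
None
```

I took the pile apart in the order asked: cup onto the 116 mm saucer, canister onto the scale's platform, tamper upright in the rubber rest, and the empty tin lengthwise on the smaller cork mat. I handed it in at about 62 s, with the gripper open and clear of everything.

**Last checks:** overlays in both camera views show everything upright.

| Item | Offset from centre |
|---|---|
| Cup | about 1–2 mm |
| Tamper | about 1 mm |
| Tin | about 1–2 mm, turned to match the mat |
| Canister | about 2–3 mm toward −y |

- I did not correct the canister. The jug, shaker and timer puck look unmoved.
- **Camera disagreement:** the two cameras differ by 3–4 mm in y. I used their average, and each camera's own fit for the final check.
- **Tool lean:** the tool gradually leaned during moves, by as much as 11°. I straightened it twice by pressing the open fingertips on the bare counter. The highest wrist force I read at the end of any move was 24 N.
- **Near a joint limit:** in an earlier attempt to remove the lean I reached far out, and the elbow joint came to about 10° (its limit is 2.07°). I pulled back straight away.

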